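Stack two tooth models with their bite wafer for a bite check

ROBOT

A 6-joint arm with a two-finger parallel gripper is mounted at the origin on a cart in front of the work surface, level with it; the furniture and walls round the work are solid. World frame = base frame: x ahead of the robot, y to its left, z up, the work surface at z = 0. Lengths are in mm, angles in degrees, forces in N, time in s.
With the tool pointing down it reaches from about 350 to 850 mm from the base axis. Payload 8.1 kg.
Tool frame: the origin (TCP) lies on the centre line of the jaws, within the pads' length; the fingertips stand r.tip_extent ahead of it and the grasp point (between the pads) lies 8 mm behind it (r.tip_extent is the distance from the TCP to the fingertips, in mm); z points along the fingers, y is the direction in which the jaws open and shut (so a half turn about z gives the same grasp; the last joint's range is limited). The gripper opens to 85 mm and grips with 20 to 120 N. Pads are 22 mm wide; open, the fingers measure 114 mm over their backs; the gripper's body (76 mm by 85 mm) begins 54 mm behind the grasp point. The pads swing forward as they close: fully open they stand 13 mm farther back than shut.
Start: joints at [67.128, 7.471, 85.268, -0, 87.261, -4.893], TCP at [185.184, 570.712, 242.292] pointing down, gripper open.
Joint ranges: [-169.43, 169.43], [-51.17, 129.36], [1.28, 143.12], [-76.62, 256.62], [0, 156.53], [-152.29, 152.29]. Speed limits (degrees/s): [136.94, 136.94, 159.86, 180, 180, 180].

INTERFACE

Orientations are given as [roll, pitch, yaw] about the fixed x, y, z axes, in that order (R = Rz(yaw) Ry(pitch) Rx(roll)).
In Python, from bench import sense, optics, hand_in, spotter, r gives the robot as it stands.
- The arm moves only by the tool apply_moves, never from a script. Its argument "series" is a list of rows, each a list of 3 entries, a list of its own where there are three numbers: the opening, from 0 (shut) to 1 (fully open), then the shift along the world's x, y, z in m, then the turn about the world's z in rad. In form: [[grip, [x, y, z], turn], ...]. A call has 1 to 5 rows; each row is the pose to reach, as a shift and turn from the pose measured when the call began; what a row does not reach only later rows make up. A row lasts 1/8 s, in which the tool goes at most 62.5 mm and 10.7 degrees, less where a joint would pass 70% of its speed; a pose out of reach is approached as far as the arm can. A call with a gripper value outside its range is refused whole. The fingers move at their own pace and stop on an object; "grip_force" is the grip in N (left out, the last holds). Time passes only in rows, so rows that repeat a pose let the fingers close. It gives the time, the measured TCP pose, the force and the opening at its end, in the units of the state.
- sense(): the state, without advancing time (a new reading comes with each control period).
- optics.snapshot(name): name is "side" or "top"; returns a dict with "color" (384x512x3 uint8, blue, green, red), "intrinsics" (3x3 intrinsics, pixels), "rvec" (rotation vector, rad) and "tvec" (3), from world to camera coordinates, as OpenCV has them. Camera axes: x right, y down, z forward; pixel columns grow to the right and rows downward; lengths in mm; the calibration is good to about 2 mm. A picture is of the moment at which its call begins. There is no depth.
- hand_in(): hands the job in, once; it reports no verdict.
Trained networks look in a picture, given as the dict that the camera call returned (one of the last four; its "shot" number tells which), for a name from the list of things; names that differ only in an ending like _2 or _b are one class to them, and where a whole thing is asked for, a point or a joint stands for the part that bears it (a point fixed in the world has none). Each returns a list of dicts, best first, with "p" (0 to 1); they miss things now and then, are a little off and sometimes report something else, mostly with a low value. They report only what shows in the picture. A call takes as long as a camera call.
- spotter.search_frame(picture, query): "xyz" ([x, y, z] in mm, in the coordinates of the camera as it stood for that picture, good to about 4 mm: the middle of the surface that is visible of it).
- spotter.masks_of(picture, query): "mask" (384x512 bool, what is visible of it).
The state is a dict: "time": time; "joint_pos": joint angles; "qd": joint speeds; "joint_efforts": joint torques, N m; "tool_pos": TCP position; "tcp_rot": TCP orientation; "ft_force": force on the tool from outside, world axes, zero at the start; "wrist_torque": the same for the moment, N m; "finger_gap": finger opening in mm.
Only numpy, scipy, OpenCV 4.12 (cv2) and the standard library are available. Lean on these libraries where they do the work, as an engineer would, in place of code of your own. Each camera call takes 0.05 s, during which the arm holds its last target.

TASK

Set up the bite check on the keyed stand: seat the tan lower tooth model on the key with its front teeth toward the red mark, then fit the blue bite wafer over its teeth with the handle in front, then the grey upper model teeth down into the wafer, and last lay the steel block flat in the middle on top to load it. Each part must be fully down before the next goes on, and let go of everything at the end. Do not disturb the red-capped pot, the tweezers, the hook probe and the bare tan arch that lie around the work.

Things in the scene. Friction and masses are not known exactly. Their poses are not given: they have to be found in the camera images.
- stand: Fixed dark plate 112 x 98 mm (x, y), top 12 mm above the bench. In its middle a bright tapered key (24 mm along x, 40 mm along y, rising 8 mm above the plate, 18 x 34 mm at its top); a short red line marks the middle of its front edge. Origin: centre of the underside; -x is the front (red line), z up.
- lower_model: Tan teeth, pointing up, on a tan base 16 mm thick (x -31 to +28 mm, flat front facet 26 mm wide, flat back 56 mm; 68 mm along y). Top of the teeth z = 36.5. Keyway below, 9 mm deep, 1.5 mm play on the key: seated, its origin is 12 mm above the stand's, same yaw. Origin: underside, centre of the keyway; -x front teeth, z up. About 0.16 kg.
- bite_wafer: Blue horseshoe 13 mm high, 75 mm wide (y), handle in front, 10 mm wide, 7 thick, x -34 to -68 mm, z 3 to 10. Web z 5 to 8; flared lips below and above it go round the outside of the teeth, play 2 mm at the web, 4 mm at the mouth. Seated, its origin is 31.5 mm above the lower model's, same yaw. Origin: underside, mid-arch; -x to the handle, z up. About 0.04 kg.
- wafer_handle (a point): A point in the ribbed middle of the wafer's handle, at x = -55 mm, y = 0, z = 6.5 mm of the wafer.
- upper_model: Grey, lying teeth down: teeth z 0 to 20.5 mm, base slab to 28.5 (62 x 68 mm, pointed front at x = -34), on it a grip block 36 mm (x) by 46 mm (y), centred on the origin, z 28.5 to 44.5, flat top. Seated, its origin is 8 mm above the wafer's, same yaw. Origin: underside, in the plane of the teeth, mid-arch; -x pointed front, z up. About 0.13 kg.
- steel_block: Ground steel block with small holes in its top, 40 x 50 x 25 mm (x, y, z), about 0.3 kg. Origin: centre of the underside, z up. It goes flat on the upper model's grip block, any yaw.
- red_pot: Bystander: white sample pot with a red cap, 49 mm across, 52 mm high. Origin: centre of the underside.
- loose_tweezers: Bystander: thin steel tweezers lying flat, 12 x 120 x 6 mm (long along y). Origin: centre of the underside.
- hook_probe: Bystander: white-handled hook probe lying flat, 29 x 125 x 16 mm (long along y). Origin: centre of the underside.
- bare_arch: Bystander: a tan tooth arch without any base, 57 x 66 x 21 mm. Not the one wanted. Origin: centre of the underside.

How it is judged:
By the outcome, as a careful person would: the job done as asked, in the order asked, and still so for the second after the job is handed in, with the robot touching nothing.
It also fails if it takes over 118 s, if anything falls off the work surface, if the arm or the gripper's body presses on something with over 40 N, if the wrist force passes 120 N, or if a joint passes its speed limit or range.

## Working session

There is one attempt and no reset: what is moved stays moved. The work goes in short steps, Python scripts to look and compute and a tool call to move; the robot and the scene stay as the last step left them, time stands still between calls to the robot, and variables do not carry over. Pictures are saved under pics/ and viewed, and the job is handed in when it is done.

Besides the shell and the picture viewer there is one more tool, called as name(argument=value, ...), one argument or row to a line, values as JSON. apply_moves: Moves the arm, as the interface text tells. Its arguments: {"type":"object","properties":{"series":{"type":"array"},"grip_force":{"type":"number"}},"required":["series"]}

```bash
ls; mkdir -p pics; python3 - <<'E'
from bench import sense, optics, spotter, r
import cv2
print(sense()); print([a for a in dir(r) if a[0]!='_'], r.tip_extent)
for n in("side","top"):
    p=optics.snapshot(n); cv2.imwrite(f"pics/{n}0.png",p["color"]); print(n,p["intrinsics"],p["rvec"],p["tvec"],p["shot"])
E
```

```text
pics
{'time': 0.0, 'joint_pos': array([ 6.71266792e+01,  7.51312398e+00,  8.53305712e+01,  8.60478758e-04,
        8.72614226e+01, -4.89301429e+00]), 'qd': array([ 0.02251621, -0.02282866,  0.13262915,  0.043273  ,  0.08189213,
       -0.05763922]), 'joint_efforts': array([ 5.52809815e-04, -5.69381225e+01, -5.00562644e+01, -4.45437990e-04,
        1.41718818e-02, -3.24832206e-05]), 'tool_pos': array([184.97870322, 570.21187701, 241.2527159 ]), 'tcp_rot': array([-1.79895339e+02, -9.82235513e-03,  1.62019643e+02]), 'ft_force': array([ 0.85971184,  0.23925329, -0.42048633]), 'wrist_torque': array([0.02284799, 0.01120662, 0.01025822]), 'finger_gap': 85.26410810254053}
['PlanningError', 'tip_extent'] 11.0
side [[453.48874729   0.         245.82891183]
 [  0.         453.48874729 196.76726867]
 [  0.           0.           1.        ]] [ 2.03871107 -0.48481242  0.27071471] [-506.95115197  127.51611454 1318.05766657] 1
top [[372.45279872   0.         257.11923951]
 [  0.         372.45279872 184.06930812]
 [  0.           0.           1.        ]] [ 2.12099622 -2.17936338  0.13764985] [-37.15281509 541.39443491 878.92792066] 2
```

View pics/side0.png

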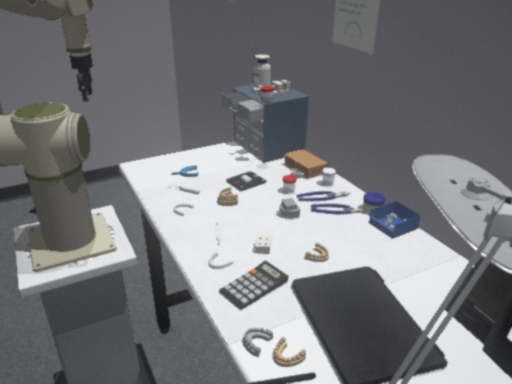

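View pics/top0.png

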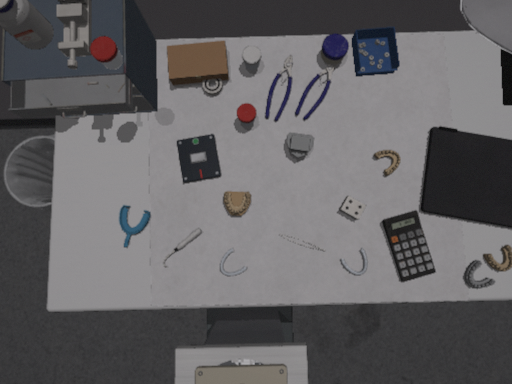

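```bash
cat > h.py <<'E'
from bench import sense, optics, spotter, r
import cv2, numpy as np
def cam(p):
    R=cv2.Rodrigues(np.array(p["rvec"],float))[0]; return R,np.array(p["tvec"],float).ravel(),np.array(p["intrinsics"])
def toworld(p,c):
    R,t,K=cam(p); return R.T@(np.array(c)-t)
def ray(p,uv,z):
    R,t,K=cam(p); uv=np.atleast_2d(uv).astype(float)
    d=(np.linalg.inv(K)@np.c_[uv,np.ones(len(uv))].T).T@R; o=-R.T@t
    return o+d*((z-o[2])/d[:,2])[:,None]
def proj(p,X):
    R,t,K=cam(p); return cv2.projectPoints(np.atleast_2d(X).astype(float),R,t,K,None)[0][:,0]
E
python3 - <<'E'
from h import *
names="stand lower_model bite_wafer wafer_handle upper_model steel_block red_pot loose_tweezers hook_probe bare_arch".split()
for n in("top","side"):
    p=optics.snapshot(n); vis=p["color"].copy()
    for i,q in enumerate(names):
        s=spotter.search_frame(p,q)
        print(n,q,[(np.round(toworld(p,d["xyz"]),0).tolist(),round(d["p"],2)) for d in s[:3]])
    R,t,K=cam(p); print("campos",-R.T@t)
E
```

```text
top stand [([611.0, 94.0, 14.0], 0.73)]
top lower_model [([498.0, -1.0, 31.0], 0.61)]
top bite_wafer [([454.0, 270.0, 5.0], 0.88)]
top wafer_handle [([451.0, 275.0, 13.0], 0.86)]
top upper_model [([636.0, -156.0, 45.0], 0.76)]
top steel_block [([477.0, -290.0, 26.0], 0.8)]
top red_pot [([718.0, -30.0, 49.0], 0.88)]
top loose_tweezers []
top hook_probe [([409.0, 125.0, 14.0], 0.5)]
top bare_arch [([600.0, -389.0, 11.0], 0.68)]
campos [419.00760748 -54.7194309  942.57146376]
side stand [([605.0, 87.0, 11.0], 0.62), ([448.0, 274.0, 9.0], 0.45)]
side lower_model [([492.0, -19.0, 27.0], 0.63)]
side bite_wafer [([451.0, 274.0, 7.0], 0.47)]
side wafer_handle [([450.0, 272.0, 10.0], 0.55), ([595.0, -391.0, 13.0], 0.52)]
side upper_model [([628.0, -177.0, 28.0], 0.6)]
side steel_block [([472.0, -299.0, 29.0], 0.71)]
side red_pot [([711.0, -40.0, 36.0], 0.63)]
side loose_tweezers []
side hook_probe []
side bare_arch [([596.0, -392.0, 16.0], 0.74)]
campos [  -23.38166357 -1200.76062529   753.76591919]
```

The top view shows the stand at about (199,159) with its red line at (201,174), the tan lower model at (237,202), and the blue wafer at (134,220) with its handle at (127,238). The grey upper model is at (299,145) and the steel block at (352,208). Next I zoom in on each.

```bash
python3 - <<'E'
from h import *
p=optics.snapshot("top")
def crop(c,u,v,w=32,h=32,s=6): return cv2.resize(c[v-h:v+h,u-w:u+w],None,fx=s,fy=s,interpolation=cv2.INTER_CUBIC)
L=[(199,159),(237,202),(134,222),(299,147)]
a=[crop(p["color"],*c,s=4.5) for c in L]
g=np.vstack([np.hstack(a[:2]),np.hstack(a[2:])]); cv2.imwrite("pics/crop1.png",g); print(g.shape)
ps=optics.snapshot("side"); 
L=[(246,181),(228,197),(186,171),(289,208)]
a=[crop(ps["color"],*c,s=4.5) for c in L]
g=np.vstack([np.hstack(a[:2]),np.hstack(a[2:])]); cv2.imwrite("pics/crop2.png",g)
E
```

```text
(576, 576, 3)
```

View pics/crop1.png

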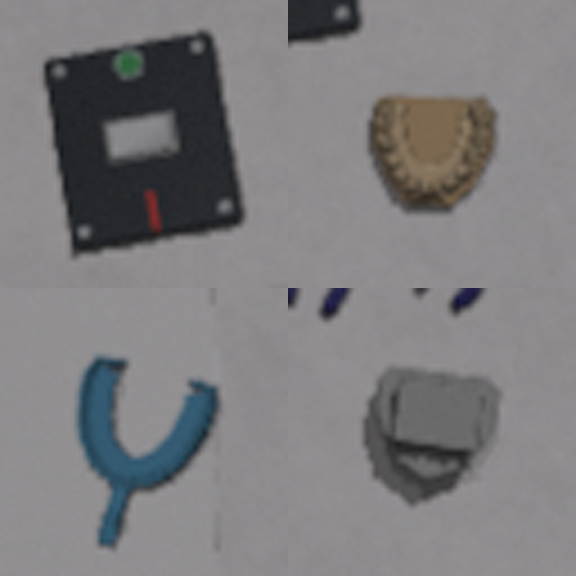

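View pics/crop2.png

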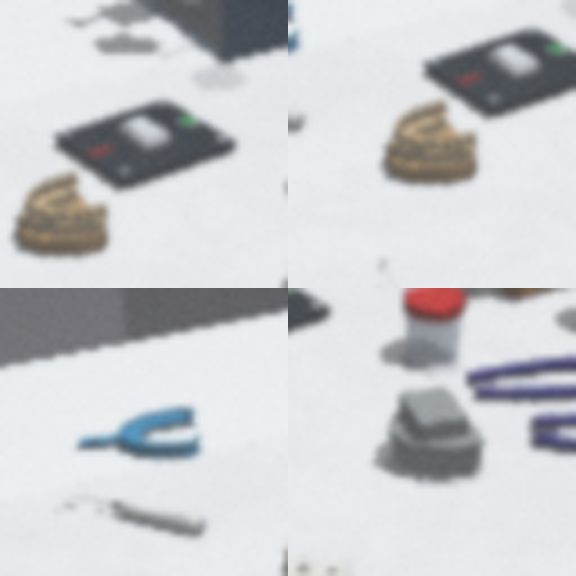

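```bash
cat > fit.py <<'E'
from h import *
from scipy.optimize import minimize
def prism(poly,z0,z1):
    poly=np.array(poly,float); return np.vstack([np.c_[poly,np.full(len(poly),z)] for z in (z0,z1)])
def box(x,y,z0,z1): return prism([(-x,-y),(x,-y),(x,y),(-x,y)],z0,z1)
th=np.linspace(0,np.pi,25)
LOW=[prism([(28,28),(20,34),(-6,34),(-31,13),(-31,-13),(-6,-34),(20,-34),(28,-28)],0,16)]
UP=[prism([(28,28),(20,34),(-8,34),(-34,0),(-8,-34),(20,-34),(28,-28)],20.5,28.5),box(18,23,28.5,44.5)]
# teeth arch of the upper: taken a little inside the slab
UP.append(prism([(26,28),(-8,30),(-28,8),(-28,-8),(-8,-30),(26,-28)],0,20.5))
LOW.append(prism([(26,30),(-6,30),(-28,9),(-28,-9),(-6,-30),(26,-30)],16,36.5))
# wafer: annulus strips as small convex pieces
def wafer():
    out=[]
    t=np.linspace(-1,1,17)
    def path(s):  # half ellipse front + straight rear
        return s
    P=[]
    for a in np.linspace(-np.pi/2,np.pi/2,15): P.append((-2-29*np.cos(a),32*np.sin(a)))
    P=[(26,-34)]+P+[(26,34)]
    for a,b in zip(P[:-1],P[1:]):
        a=np.array(a);b=np.array(b);n=np.array([-(b-a)[1],(b-a)[0]]);n=n/np.linalg.norm(n)*4.5
        out.append(prism([a+n,a-n,b-n,b+n],0,13))
    out.append(prism([(-68,-5),(-68,5),(-30,5),(-30,-5)],3,10))
    return out
WAF=wafer()
STAND=[box(56,49,0,12)]
BLK=[box(20,25,0,25)]
MODELS=dict(stand=STAND,lower_model=LOW,upper_model=UP,bite_wafer=WAF,steel_block=BLK)
def place(V,x,y,yaw,z=0):
    c,s=np.cos(np.radians(yaw)),np.sin(np.radians(yaw)); R=np.array([[c,-s,0],[s,c,0],[0,0,1]]); return V@R.T+[x,y,z]
S=4
def render(p,model,pose,z,roi):
    u0,v0,u1,v1=roi; im=np.zeros(((v1-v0)*S,(u1-u0)*S),np.uint8)
    for V in model:
        q=proj(p,place(V,*pose,z=z)); q=(q-[u0,v0]+0.5)*S-0.5
        cv2.fillConvexPoly(im,cv2.convexHull(np.round(q*16).astype(np.int32)),255,shift=4)
    return cv2.resize(im,None,fx=1/S,fy=1/S,interpolation=cv2.INTER_AREA)/255.
def fit(ps,masks,model,pose0,z=0):
    rois=[]
    for m in masks:
        vv,uu=np.nonzero(m); rois.append((max(uu.min()-8,0),max(vv.min()-8,0),min(uu.max()+9,512),min(vv.max()+9,384)))
    def cost(x):
        return sum(np.abs(render(p,model,x,z,r)-m[r[1]:r[3],r[0]:r[2]]).sum()/m.sum() for p,m,r in zip(ps,masks,rois))
    best=None
    for dy in(-12,0,12):
        x0=np.array(pose0)+[0,0,dy]
        res=minimize(cost,x0,method="Nelder-Mead",options=dict(initial_simplex=[x0,x0+[8,0,0],x0+[0,8,0],x0+[0,0,10]],xatol=.05,fatol=1e-4,maxiter=300))
        if best is None or res.fun<best.fun: best=res
    return best
def outline(p,model,pose,z,img,s):
    for V in model:
        q=proj(p,place(V,*pose,z=z)); q=((q+.5)*s-.5)
        cv2.polylines(img,[cv2.convexHull(q.astype(np.float32)).astype(np.int32)],True,(0,255,0),1)
E
cat > run1.py <<'E'
from fit import *
import pickle
init=dict(stand=(611,94,-8+0),lower_model=(498,-1,0),bite_wafer=(460,268,-15),upper_model=(630,-160,0),steel_block=(477,-290,-20))
T=optics.snapshot("top"); Sd=optics.snapshot("side")
big={n:cv2.resize(p["color"],None,fx=4,fy=4,interpolation=cv2.INTER_CUBIC) for n,p in(("t",T),("s",Sd))}
out={}
for k,x0 in init.items():
    mt=spotter.masks_of(T,k); ms=spotter.masks_of(Sd,k)
    mt=mt[0]["mask"] if mt else None; ms=ms[0]["mask"] if ms else None
    for nm,ps,m in(("top",[T],[mt]),("side",[Sd],[ms])):
        if m[0] is None: print(k,nm,"none"); continue
        b=fit(ps,m,MODELS[k],x0); print(k,nm,np.round(b.x,1),round(b.fun,3),m[0].sum())
        out[k,nm]=b.x
    if (k,"top") in out:
        outline(T,MODELS[k],out[k,"top"],0,big["t"],4)
        outline(Sd,MODELS[k],out[k,"top"],0,big["s"],4)
pickle.dump(out,open("poses.pkl","wb"))
def c(n,u,v,w=34): return big[n][(v-w)*4:(v+w)*4,(u-w)*4:(u+w)*4]
g=np.vstack([np.hstack([c("t",199,159),c("t",237,202)]),np.hstack([c("t",134,222),c("t",299,147)])]); cv2.imwrite("pics/fit_t.png",g)
g=np.vstack([np.hstack([c("s",246,181),c("s",228,197)]),np.hstack([c("s",186,171),c("s",289,208)])]); cv2.imwrite("pics/fit_s.png",g)
E
python3 run1.py
```

```text
stand top [615.2  96.    8.8] 0.04 1660
stand side [614.6 102.8  10.5] 0.201 433
lower_model top [496.4   0.7   0.5] 0.154 499
lower_model side [495.3  -0.9   1.2] 0.125 315
bite_wafer top [466.1 260.6 -15.3] 0.394 533
bite_wafer side [469.6 264.8 -81.4] 1.292 61
upper_model top [ 638.8 -161.2  -10.5] 0.094 523
upper_model side [ 638.2 -157.5  -10.6] 0.125 325
steel_block top [ 477.4 -287.3  -30.9] 0.081 372
steel_block side [ 476.2 -284.3  -29.9] 0.175 226
```

View pics/fit_t.png

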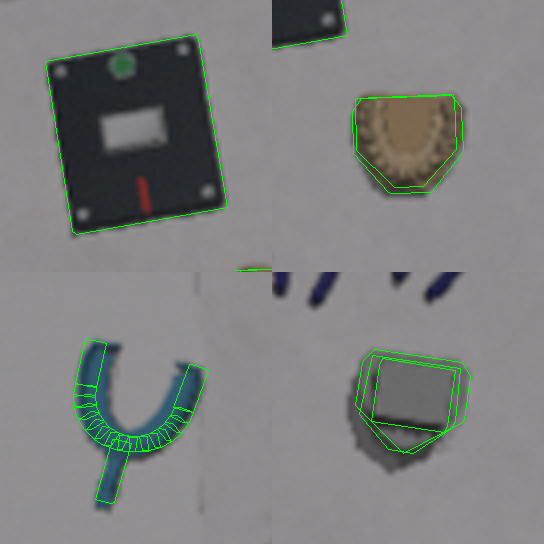

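View pics/fit_s.png

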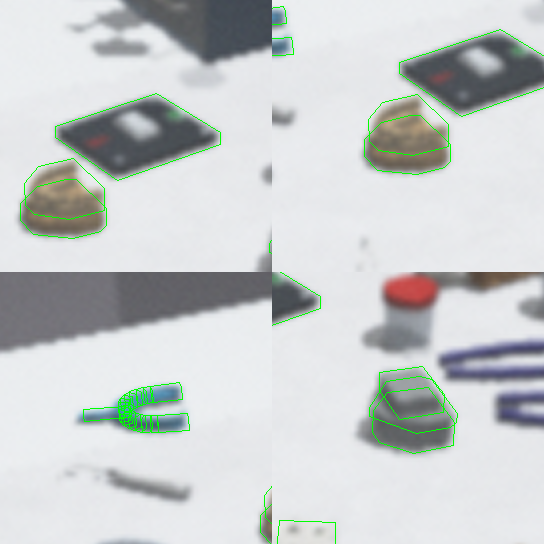

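The fits hold for the stand, lower model, upper model and block. The wafer fit needs refining when I get to it. Moving toward the lower model now, with the jaws along x.

apply_moves(
  series=[
    [1, [0.03, -0.055, 0], -0.18],
    [1, [0.06, -0.11, 0], -0.36],
    [1, [0.09, -0.165, 0], -0.54],
    [1, [0.12, -0.22, 0], -0.72],
    [1, [0.15, -0.275, 0], -0.9],
  ],
  grip_force=30,
)

```text
time: 2.52
tool_pos: [335.5, 294.7, 242.6]
tcp_rot: [179.9, -0.0, 110.1]
ft_force: [-0.2, -0.1, 0.8]
finger_gap: 85.7
```

```bash
python3 - <<'E'
from fit import *
# cabinet corners estimate: top image bottom edges
T=optics.snapshot("top");Sd=optics.snapshot("side")
print(ray(Sd,[(240,152),(275,158),(306,140)],0).round(), ray(T,[(157,108),(0,118)],0).round())
cv2.imwrite("pics/m1.png",np.hstack([T["color"][:, :400],Sd["color"][:,:400]]))
s=sense();print(s["tool_pos"],s["tcp_rot"],s["joint_pos"].round(1))
E
```

```text
[[ 711.  345.    0.]
 [ 809.  227.    0.]
 [1021.  328.    0.]] [[754. 206.   0.]
 [739. 619.   0.]]
[337.54794226 291.77578214 242.59186782] [1.79930145e+02 1.10315050e-01 1.09797065e+02] [ 3.430e+01 -1.710e+01  1.085e+02 -1.000e-01  8.860e+01  1.460e+01]
```

View pics/m1.png

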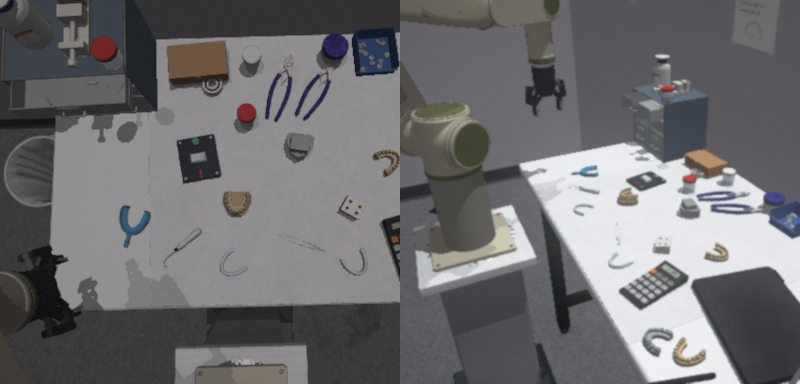

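The arm is clear of everything. The cabinet corner is near (780,210), well away from the stand. Continuing to a point above the lower model.

apply_moves(
  series=[
    [1, [0.03, -0.055, 0], -0.1],
    [1, [0.06, -0.11, 0], -0.2],
    [1, [0.095, -0.165, -0.02], -0.3],
    [1, [0.127, -0.22, -0.05], -0.337],
    [1, [0.159, -0.275, -0.09], -0.337],
  ],
)

```text
time: 3.25
tool_pos: [484.5, 38.6, 168.8]
tcp_rot: [179.8, 0.1, 90.5]
ft_force: [-0.4, 0.9, -0.5]
finger_gap: 85.2
```

apply_moves(
  series=[
    [1, [0, -0.015, -0.03], 0],
    [1, [0, -0.015, -0.06], 0],
    [1, [0, -0.015, -0.075], 0],
    [1, [0, -0.015, -0.075], 0],
  ],
)

```text
time: 3.75
tool_pos: [483.8, 24.1, 93.0]
tcp_rot: [179.9, 0.1, 90.5]
ft_force: [-0.3, 0.7, 1.3]
finger_gap: 85.6
```

```bash
cat > look.py <<'E'
import sys
from fit import *
# usage: look.py name x y z [half_px] [scale]
nm=sys.argv[1]; X=np.array([float(a) for a in sys.argv[2:5]]); w=int(sys.argv[5]) if len(sys.argv)>5 else 45
ims=[]
for n in("top","side"):
    p=optics.snapshot(n); u,v=np.round(proj(p,X)[0]).astype(int)
    u0=min(max(u-w,0),512-2*w); v0=min(max(v-w,0),384-2*w)
    print(n,"crop origin",u0,v0,"scale",380/(2*w))
    ims.append(cv2.resize(p["color"][v0:v0+2*w,u0:u0+2*w],(380,380),interpolation=cv2.INTER_CUBIC))
cv2.imwrite(f"pics/{nm}.png",np.hstack(ims))
s=sense();print(s["time"],s["tool_pos"].round(1),s["tcp_rot"].round(1),s["ft_force"].round(1),round(s["finger_gap"],1),s["joint_pos"].round(0))
E
python3 look.py l1 496 0 30
```

```text
top crop origin 192 158 scale 4.222222222222222
side crop origin 182 149 scale 4.222222222222222
3.85 [485.3  24.   94.9] [1.797e+02 1.000e-01 9.050e+01] [-0.1  0.3  1.2] 85.3 [ -3.  -3. 112.  -0.  71.  -4.]
```

View pics/l1.png

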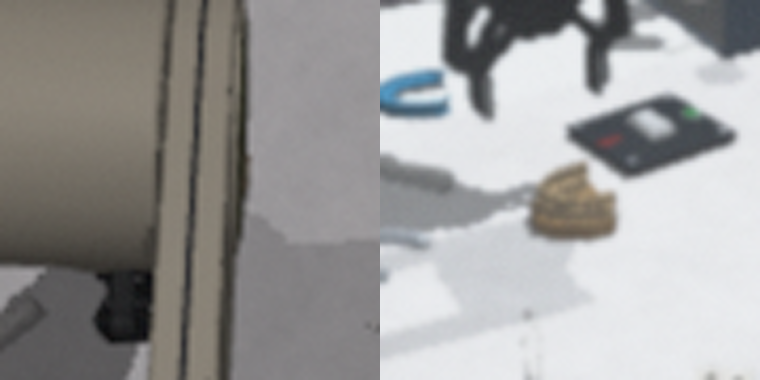

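The top view is blocked by the arm. In the side view the fingertips are at about (206,177) and (233,171), with the lower model below and in front of them. From these I'll work out the tip height at this opening.

```bash
python3 - <<'E'
from fit import *
Sd=optics.snapshot("side")
for z in (80,85,90,95,100): print(z,proj(Sd,[(485-46,24,z),(485+46,24,z)]).round(1).tolist())
s=[sense()["tool_pos"].round(1).tolist()]; print(s)
E
```

```text
80 [[207.1, 180.7], [232.9, 174.8]]
85 [[207.0, 179.4], [232.8, 173.5]]
90 [[206.9, 178.0], [232.8, 172.1]]
95 [[206.8, 176.6], [232.7, 170.8]]
100 [[206.7, 175.2], [232.7, 169.4]]
[[485.6, 24.0, 95.3]]
```

Open, the tips are about level with the TCP, so I'll grasp at TCP z of about 9.

apply_moves(
  series=[
    [1, [0.006, -0.012, 0], 0],
    [1, [0.011, -0.024, -0.01], 0],
    [1, [0.011, -0.024, -0.03], 0],
    [1, [0.011, -0.024, -0.05], 0],
    [1, [0.011, -0.024, -0.05], 0],
  ],
)

```text
time: 4.53
tool_pos: [495.1, -0.6, 43.3]
tcp_rot: [179.9, 0.1, 90.5]
ft_force: [-0.8, -0.6, 0.2]
finger_gap: 85.4
```

```bash
python3 look.py l2 496 0 30
```

```text
top crop origin 192 158 scale 4.222222222222222
side crop origin 182 149 scale 4.222222222222222
4.625 [496.8  -0.5  45.4] [1.796e+02 1.000e-01 9.050e+01] [0.5 0.6 0.8] 85.3 [ -6.   2. 112.  -0.  65.  -6.]
```

View pics/l2.png

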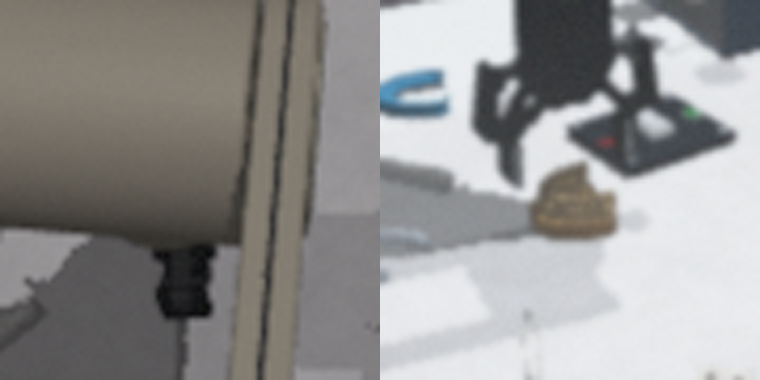

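The fingers straddle the model, with the left tip at crop (517,185) and the right at (630,160). Next I go down and close.

apply_moves(
  series=[
    [1, [0, 0.0005, -0.015], 0],
    [1, [0, 0.0005, -0.03], 0],
    [1, [0, 0.0005, -0.036], 0],
    [1, [0, 0.0005, -0.036], 0],
  ],
)

```text
time: 5.12
tool_pos: [496.0, 0.1, 8.5]
tcp_rot: [179.8, 0.1, 90.5]
ft_force: [-0.8, -0.1, -0.2]
finger_gap: 85.3
```

apply_moves(
  series=[
    [0.6, [0, 0, 0], 0],
    [0.5, [0, 0, 0], 0],
    [0.5, [0, 0, 0], 0],
    [0.5, [0, 0, 0], 0],
    [0.5, [0, 0, 0], 0],
  ],
  grip_force=40,
)

```text
time: 5.75
tool_pos: [496.6, 0.1, 9.3]
tcp_rot: [179.7, 0.1, 90.5]
ft_force: [-2.0, -0.0, 5.7]
finger_gap: 58.9
```

```bash
python3 look.py l3 496 0 30
```

```text
top crop origin 192 158 scale 4.222222222222222
side crop origin 182 149 scale 4.222222222222222
5.85 [4.966e+02 1.000e-01 9.300e+00] [1.797e+02 1.000e-01 9.050e+01] [-1.3  1.2  6.5] 58.5 [ -6.   6. 113.  -0.  61.  -6.]
```

View pics/l3.png

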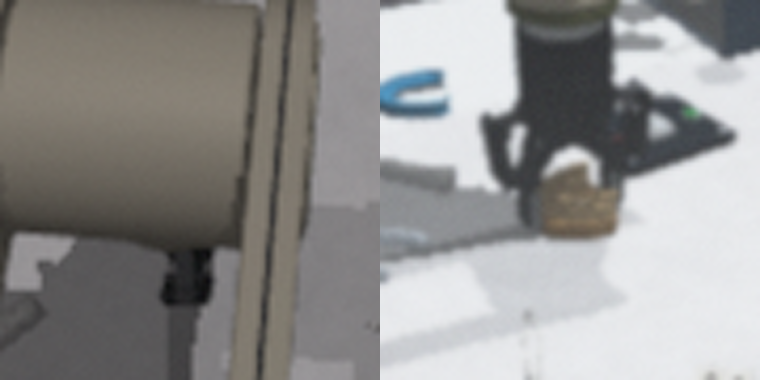

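The jaws stopped at 58.9 mm, which matches the 59 mm between the front facet and the back. Lifting, then turning toward the stand.

apply_moves(
  series=[
    [0.5, [0, 0, 0.02], 0],
    [0.5, [0, 0, 0.05], 0],
    [0.5, [0.02, 0.01, 0.06], 0.05],
    [0.5, [0.045, 0.03, 0.06], 0.1],
    [0.5, [0.07, 0.055, 0.06], 0.145],
  ],
)

```text
time: 6.48
tool_pos: [567.4, 55.3, 69.5]
tcp_rot: [179.7, 0.1, 98.9]
ft_force: [-0.2, -0.9, -0.3]
finger_gap: 58.5
```

```bash
python3 look.py l4 580 60 50; python3 - <<'E'
from fit import *
Sd=optics.snapshot("side");T=optics.snapshot("top")
import pickle;o=pickle.load(open("poses.pkl","rb"))
E
```

```text
top crop origin 166 123 scale 4.222222222222222
side crop origin 197 131 scale 4.222222222222222
6.575 [568.5  57.1  69.6] [1.796e+02 1.000e-01 9.900e+01] [-0.4 -0.3 -1.9] 58.6 [  1.  11. 100.  -0.  68.  -8.]
```

View pics/l4.png

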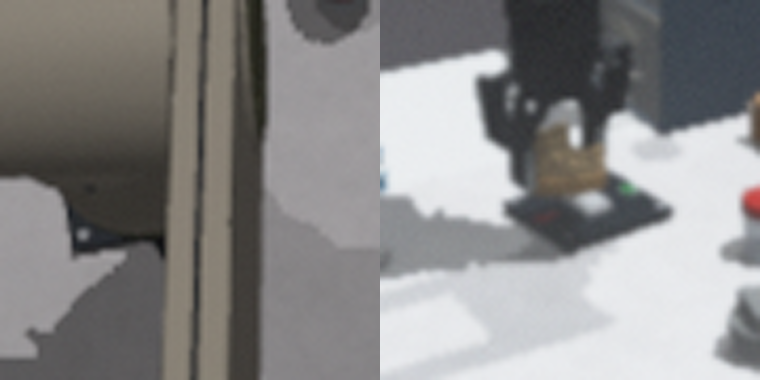

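The model is held level over the bench. I'll refine the stand and wafer poses from the saved first pictures, using colour masks.

```bash
cat > refit.py <<'E'
from fit import *
Sd=optics.snapshot("side");T=optics.snapshot("top")
t=cv2.imread("pics/top0.png");s=cv2.imread("pics/side0.png")
def reg(m,u,v):
    m=cv2.morphologyEx(m.astype(np.uint8),cv2.MORPH_CLOSE,np.ones((3,3)))
    n,l=cv2.connectedComponents(m); c=l==l[v,u]
    cs,_=cv2.findContours(c.astype(np.uint8),cv2.RETR_EXTERNAL,cv2.CHAIN_APPROX_NONE)
    o=np.zeros(c.shape,np.uint8); cv2.drawContours(o,cs,-1,1,-1); return o.astype(bool)
for nm,p,im,u,v,th in(("top",T,t,190,165,100),("side",Sd,s,246,187,140)):
    for dt in (-15,15):
        m=reg(im.max(2)<th+dt,u,v); 
        b=fit([p],[m],STAND,(615,96,9)); print("stand",nm,th+dt,m.sum(),b.x.round(1),round(b.fun,3))
# key top and tan model
hsv=cv2.cvtColor(t,cv2.COLOR_BGR2HSV); print("tan",hsv[202,237],"blue",hsv[232,134],"bg",hsv[220,270])
E
python3 refit.py
```

```text
stand top 85 1671 [615.1  96.7   8.9] 0.037
stand top 115 1753 [614.9  96.1   9. ] 0.03
stand side 125 411 [613.3  99.3   3.4] 0.267
stand side 155 459 [613.2  96.9   7.3] 0.141
tan [ 16  93 124] blue [101 142  99] bg [150   4 143]
```

apply_moves(
  series=[
    [0.5, [0.02, 0.02, 0], 0],
    [0.5, [0.0463, 0.0392, 0], 0],
    [0.5, [0.0463, 0.0392, -0.015], 0],
    [0.5, [0.0463, 0.0392, -0.033], 0],
    [0.5, [0.0463, 0.0392, -0.033], 0],
  ],
)

```text
time: 7.4
tool_pos: [608.8, 93.0, 32.4]
tcp_rot: [-179.9, 0.1, 98.8]
ft_force: [-0.1, 0.5, -2.3]
finger_gap: 58.4
```

```bash
python3 look.py l5 615 96 30 35
```

```text
top crop origin 162 121 scale 5.428571428571429
side crop origin 211 139 scale 5.428571428571429
7.5 [611.   93.3  35. ] [1.799e+02 1.000e-01 9.880e+01] [ 0.8  0.3 -2.3] 58.5 [ 4. 21. 92. -0. 67. -5.]
```

View pics/l5.png

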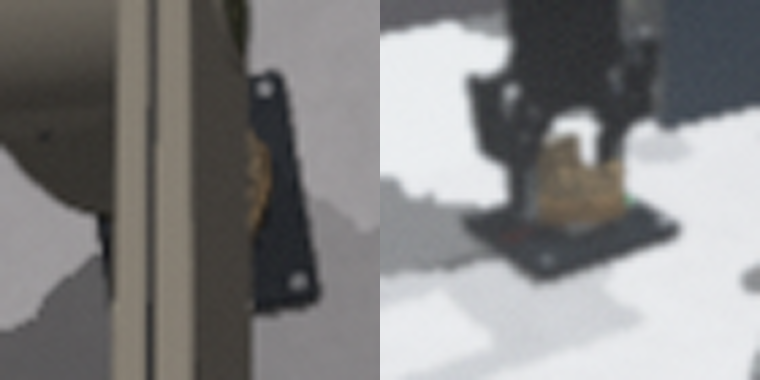

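apply_moves(
  series=[
    [0.5, [0.0038, 0.003, 0], 0],
    [0.5, [0.0038, 0.003, 0], 0],
    [0.5, [0.0038, 0.003, 0], 0],
  ],
)

```text
time: 7.88
tool_pos: [615.1, 96.3, 35.5]
tcp_rot: [179.8, 0.1, 98.8]
ft_force: [0.8, -0.2, -1.8]
finger_gap: 58.5
```

```bash
python3 - <<'E'
from fit import *
S_=optics.snapshot("side"); s=sense(); print(s["tool_pos"].round(1),s["tcp_rot"].round(1))
x,y,z=s["tool_pos"]; 
big=cv2.resize(S_["color"],None,fx=6,fy=6,interpolation=cv2.INTER_CUBIC)
a=np.radians(8.9)
outline(S_,LOW,(x+1.5,y+.2,8.9),z-9.3,big,6)
outline(S_,STAND,(613.3,97,8.9),0,big,6)
outline(S_,[box(12,20,12,12.1),box(9,17,20,20.1)],(613.3,97,8.9),0,big,6)
cv2.imwrite("pics/l6.png",big[140*6:220*6,205*6:300*6])
E
```

```text
[615.   96.3  35.3] [1.798e+02 1.000e-01 9.880e+01]
```

View pics/l6.png

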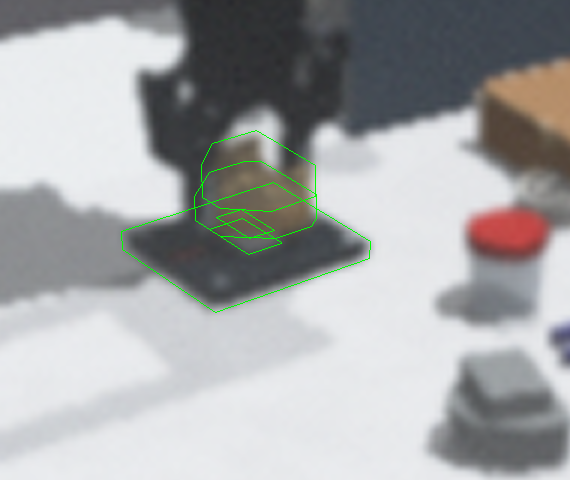

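The held model's outline sits about 1 px right of the image. This matches the side-camera bias I estimated, so the alignment is consistent. Lowering slowly while watching the force.

apply_moves(
  series=[
    [0.5, [0, 0, -0.004], 0],
    [0.5, [0, 0, -0.008], 0],
    [0.5, [0, 0, -0.01], 0],
    [0.5, [0, 0, -0.01], 0],
  ],
)

```text
time: 8.43
tool_pos: [614.6, 96.3, 24.9]
tcp_rot: [179.9, 0.1, 98.8]
ft_force: [-0.8, 0.7, -1.1]
finger_gap: 58.7
```

```bash
python3 -c "
from bench import sense
s=sense();print(s['tool_pos'],s['ft_force'],s['wrist_torque'],s['tcp_rot'])"
```

```text
[614.57149302  96.28585007  24.85383868] [-0.80485184  0.7020311  -1.14786027] [ 0.03639785  0.1326422  -0.04413277] [1.79892994e+02 1.02580758e-01 9.87694794e+01]
```

No contact force at 4.4 mm into the key's 8 mm, so it's engaging freely. Going on down.

apply_moves(
  series=[
    [0.5, [0, 0, -0.002], 0],
    [0.5, [0, 0, -0.0035], 0],
    [0.5, [0, 0, -0.0042], 0],
    [0.5, [0, 0, -0.0042], 0],
  ],
)

```text
time: 8.93
tool_pos: [614.2, 96.3, 21.4]
tcp_rot: [179.9, 0.1, 98.8]
ft_force: [-8.3, -1.5, 8.7]
finger_gap: 58.8
```

It touches at the seated height (21.4), with a small side force. I'll ease 1 mm in -x, press slightly, then open.

apply_moves(
  series=[
    [0.5, [-0.001, 0, 0], 0],
    [0.5, [-0.0012, 0, -0.0008], 0],
    [0.5, [-0.0012, 0, -0.0008], 0],
  ],
)

```text
time: 9.3
tool_pos: [613.6, 96.3, 21.4]
tcp_rot: [179.9, 0.1, 98.8]
ft_force: [-3.1, -0.7, 5.6]
finger_gap: 58.6
```

apply_moves(
  series=[
    [0.85, [0, 0, 0], 0],
    [1, [0, 0, 0], 0],
    [1, [0, 0, 0], 0],
    [1, [0, 0, 0], 0],
  ],
)

```text
time: 9.8
tool_pos: [613.5, 96.3, 21.2]
tcp_rot: [179.9, 0.1, 98.8]
ft_force: [-0.1, -0.2, -0.3]
finger_gap: 85.5
```

apply_moves(
  series=[
    [1, [0, 0, 0.03], 0],
    [1, [0, 0, 0.07], 0],
    [1, [0, 0, 0.12], 0],
    [1, [-0.04, 0.03, 0.14], 0],
    [1, [-0.08, 0.06, 0.14], 0],
  ],
)

```text
time: 10.42
tool_pos: [534.5, 157.0, 164.2]
tcp_rot: [179.6, 0.1, 98.7]
ft_force: [0.4, 0.7, -0.2]
finger_gap: 85.3
```

apply_moves(
  series=[
    [1, [-0.03, 0.04, 0], -0.1],
    [1, [-0.06, 0.08, 0], -0.2],
    [1, [-0.09, 0.12, 0], -0.3],
    [1, [-0.12, 0.16, 0], -0.4],
    [1, [-0.12, 0.18, 0], -0.4],
  ],
)

```text
time: 11.05
tool_pos: [412.7, 338.9, 164.3]
tcp_rot: [179.6, 0.1, 75.9]
ft_force: [0.7, -0.8, 0.4]
finger_gap: 85.0
```

```bash
python3 look.py w1 615 96 30 35; cat > lowfit.py <<'E'
from fit import *
T=optics.snapshot("top");Sd=optics.snapshot("side")
for n,p in(("top",T),("side",Sd)):
    m=spotter.masks_of(p,"lower_model")
    if m:
        for d in m[:2]:
            if d["mask"].sum()>100:
                b=fit([p],[d["mask"]],LOW,(616,97,9),z=12); print(n,d["p"],d["mask"].sum(),b.x.round(1),round(b.fun,3))
E
python3 lowfit.py
```

```text
top crop origin 162 121 scale 5.428571428571429
side crop origin 211 139 scale 5.428571428571429
11.15 [414.4 338.7 164.4] [179.6   0.   76. ] [ 0.4 -0.2  0.3] 85.6 [ 34.   0. 101.  -0.  78.  48.]
top 0.96 556 [614.4  96.4   4.4] 0.128
top 0.52 463 [616.  97.  -3.] 1.0
side 0.54 212 [613.5 100.1 -10.2] 0.361
```

View pics/w1.png

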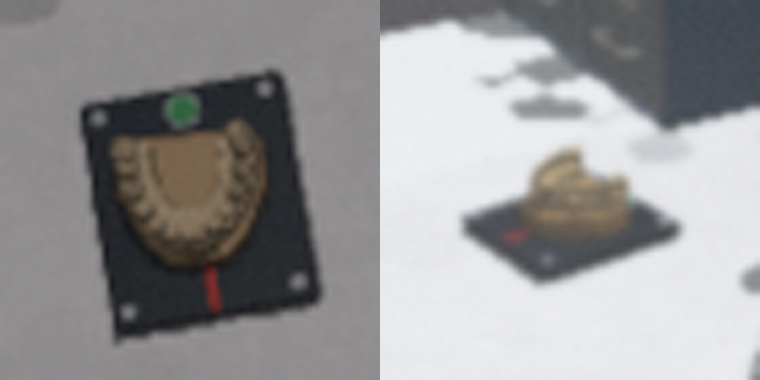

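The lower model sits flush on the plate with its front over the red line (top crop: teeth front at (205,255), red line at (213,285)). Next I'll measure the wafer's axis and handle tip.

```bash
cat > waf.py <<'E'
from fit import *
T=optics.snapshot("top");Sd=optics.snapshot("side")
t=cv2.imread("pics/top0.png")
hsv=cv2.cvtColor(t,cv2.COLOR_BGR2HSV)
m=((hsv[...,1]>70)&(abs(hsv[...,0].astype(int)-101)<15)); m[:190]=0;m[250:]=0;m[:,:105]=0;m[:,160:]=0
vv,uu=np.nonzero(m); print(m.sum())
P=ray(T,np.c_[uu,vv],9)[:,:2]
# symmetry-axis search: for a pose, mirror the area and compare
def sym(x):
    yaw,c=x; a=np.radians(yaw); ax=np.array([np.cos(a),np.sin(a)]);n=np.array([-ax[1],ax[0]])
    d=P@n-c; s=P@ax
    Q=(d[:,None]*-1+c)*n+s[:,None]*ax
    from scipy.spatial import cKDTree
    return np.minimum(cKDTree(P).query(Q)[0],10).mean()
best=min(((sym((y,c)),y,c) for y in np.arange(-26,-8,.5) for c in np.arange(360,400,.5)),default=None)
print(best)
for yaw in [best[1]]:
    a=np.radians(yaw); ax=np.array([np.cos(a),np.sin(a)]);n=np.array([-ax[1],ax[0]])
    s=P@ax; d=P@n-best[2]
    print("s range",s.min(),s.max(),"d",d.min(),d.max())
    for lo in range(int(s.min()),int(s.max()),5):
        k=(s>=lo)&(s<lo+5)&(abs(d)<100); print(lo,d[k].min().round(1),d[k].max().round(1),k.sum())
    tip=s.min()+0; print("tip xy",tip*ax+best[2]*n, "origin",(tip+68)*ax+best[2]*n,"handle",(tip+13)*ax+best[2]*n)
print([toworld(T,d["xyz"]).round(1).tolist() for d in spotter.search_frame(T,"wafer_handle")])
E
python3 waf.py
```

```text
437
(np.float64(0.9971518939524471), np.float64(-16.0), np.float64(379.0))
s range 304.7460655144409 402.2299583791227 d -37.413473759172405 37.55144209359702
304 -4.4 2.9 7
309 -3.6 4.3 8
314 -3.9 3.4 7
319 -3.1 4.8 8
324 -4.1 3.9 8
329 -2.7 2.9 6
334 -6.0 7.5 11
339 -15.0 19.4 26
344 -21.5 23.3 36
349 -27.3 24.7 41
354 -29.0 29.4 37
359 -30.0 33.3 31
364 -33.4 34.8 30
369 -34.4 35.5 32
374 -36.1 35.3 28
379 -37.1 36.8 29
384 -37.4 37.6 30
389 -36.7 37.4 28
394 -35.3 35.7 20
399 -33.8 34.0 14
tip xy [397.40727762 280.31878307] origin [462.77307295 261.57544287] handle [409.90367967 276.73549744]
[[452.9, 274.7, 12.0], [408.4, 126.0, 14.7], [601.9, 91.6, 14.2]]
```

apply_moves(
  series=[
    [0.5, [-0.002, -0.015, 0], 0.18],
    [0.5, [-0.0046, -0.03, 0], 0.36],
    [0.5, [-0.0046, -0.045, 0], 0.54],
    [0.5, [-0.0046, -0.0617, -0.02], 0.72],
    [0.5, [-0.0046, -0.0617, -0.04], 0.9],
  ],
)

```text
time: 12.12
tool_pos: [411.1, 273.1, 124.0]
tcp_rot: [179.5, 0.1, 127.5]
ft_force: [0.9, 0.4, -0.2]
finger_gap: 42.8
```

apply_moves(
  series=[
    [0.5, [0, 0, -0.01], 0.18],
    [0.5, [0, 0, -0.03], 0.36],
    [0.5, [0, 0, -0.05], 0.54],
    [0.5, [0, 0, -0.06], 0.636],
    [0.5, [0, 0, -0.06], 0.636],
  ],
)

```text
time: 12.75
tool_pos: [410.6, 272.2, 63.1]
tcp_rot: [179.6, 0.0, 163.9]
ft_force: [0.2, 0.2, -0.3]
finger_gap: 42.6
```

```bash
python3 look.py w2 420 272 30 35
```

```text
top crop origin 90 202 scale 5.428571428571429
side crop origin 143 131 scale 5.428571428571429
12.85 [411.5 272.8  64.4] [1.795e+02 1.000e-01 1.638e+02] [-0.   0.3 -0.4] 42.3 [ 27.   0. 112.   0.  67. -46.]
```

View pics/w2.png

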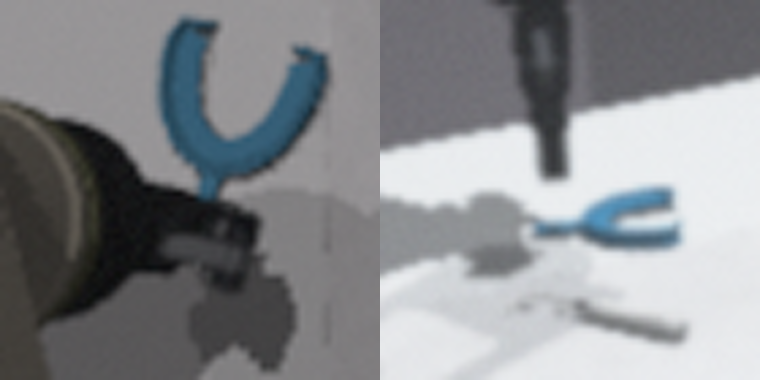

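The gripper is over the handle with the jaws across it. In the side crop the handle is at (555,228), directly below the fingers. Going down and closing.

apply_moves(
  series=[
    [0.4, [-0.0017, 0.0042, -0.01], 0],
    [0.4, [-0.0017, 0.0042, -0.03], 0],
    [0.4, [-0.0017, 0.0042, -0.047], 0],
    [0.4, [-0.0017, 0.0042, -0.051], 0],
    [0.4, [-0.0017, 0.0042, -0.051], 0],
  ],
)

```text
time: 13.48
tool_pos: [409.6, 277.0, 13.2]
tcp_rot: [179.6, 0.1, 163.8]
ft_force: [-0.8, -0.9, -0.0]
finger_gap: 34.6
```

apply_moves(
  series=[
    [0.1, [0, 0, 0], 0],
    [0.0, [0, 0, 0], 0],
    [0.0, [0, 0, 0], 0],
    [0.0, [0, 0, 0], 0],
    [0, [0, 0, 0], 0],
  ],
  grip_force=50,
)

```text
time: 14.1
tool_pos: [410.1, 277.2, 13.7]
tcp_rot: [179.5, 0.2, 163.8]
ft_force: [0.4, 0.2, 4.5]
finger_gap: 7.9
```

```bash
python3 look.py w3 440 272 10 35
```

```text
top crop origin 93 194 scale 5.428571428571429
side crop origin 148 135 scale 5.428571428571429
14.2 [410.1 277.3  13.7] [179.5   0.2 163.8] [-0.1  1.2  4.2] 7.8 [ 28.   5. 113.   0.  61. -46.]
```

View pics/w3.png

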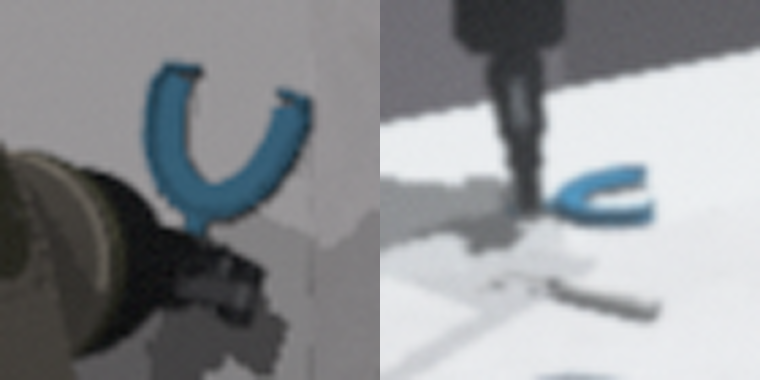

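The wafer is gripped on its ribbed handle, gap 7.9 mm. Lifting.

apply_moves(
  series=[
    [0, [0, 0, 0.02], 0],
    [0, [0, 0, 0.05], 0],
    [0, [0, 0, 0.09], 0],
    [0, [0, 0, 0.11], 0],
    [0, [0, 0, 0.11], 0],
  ],
)

```text
time: 14.82
tool_pos: [411.0, 277.7, 125.0]
tcp_rot: [179.4, 0.3, 163.8]
ft_force: [-0.1, 0.3, -1.0]
finger_gap: 7.8
```

```bash
python3 look.py w4 440 272 110 40; cat > wfit.py <<'E'
# symmetry fit of held wafer in top view at height z of its mid top
import sys
from fit import *
from scipy.spatial import cKDTree
z=float(sys.argv[1])
T=optics.snapshot("top"); s=sense()["tool_pos"]; yaw0=sense()["tcp_rot"][2]-180
hsv=cv2.cvtColor(T["color"],cv2.COLOR_BGR2HSV)
m=((hsv[...,1]>70)&(abs(hsv[...,0].astype(int)-101)<15)).astype(np.uint8)
a=np.radians(yaw0); g=s[:2]+55*np.array([np.cos(a),np.sin(a)])
u,v=proj(T,[[g[0],g[1],z]])[0].round().astype(int)
w=np.zeros_like(m); w[v-25:v+25,max(u-25,0):u+25]=1; m&=w
vv,uu=np.nonzero(m); P=ray(T,np.c_[uu,vv],z)[:,:2]; print("n",len(P))
def ev(yaw,c):
    a=np.radians(yaw); n=np.array([-np.sin(a),np.cos(a)])
    d=(P-s[:2])@n; Q=P+(2*(c-d))[:,None]*n
    return np.minimum(cKDTree(P).query(Q)[0],10).mean()
best=min((ev(y,c),y,c) for y in np.arange(yaw0-6,yaw0+6.1,.5) for c in np.arange(-5,5.1,.5))
a=np.radians(best[1]); ax=np.array([np.cos(a),np.sin(a)])
sr=(P-s[:2])@ax
print("tcp yaw-180",yaw0,"wafer yaw",best[1],"lateral offset from TCP",best[2],"res",best[0],"back end s",sr.max())
d=(P-s[:2])@np.array([-ax[1],ax[0]])-best[2]; print("d range",d.min(),d.max())
E
python3 wfit.py 127
```

```text
top crop origin 73 188 scale 4.75
side crop origin 141 105 scale 4.75
14.925 [409.4 276.9 122.4] [1.796e+02 1.000e-01 1.638e+02] [-0.3  0.6 -1. ] 8.1 [ 28.  -4. 110.   0.  74. -46.]
n 511
tcp yaw-180 -16.237931784756682 wafer yaw -16.237931784756682 lateral offset from TCP -4.0 res 0.8834239945920457 back end s 85.34334971346567
d range -37.55152846468509 37.72779852302284
```

View pics/w4.png

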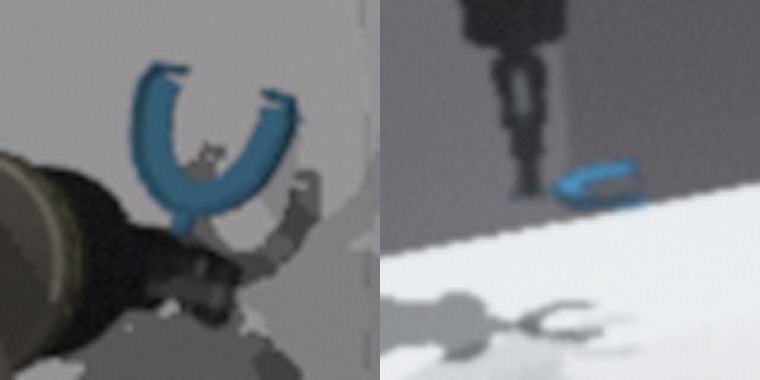

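The wafer hangs level and in line with the jaws; the shadow and both views agree. Carrying it over the stand and turning 25°.

apply_moves(
  series=[
    [0, [0.03, -0.038, 0], 0.1],
    [0, [0.06, -0.076, 0], 0.2],
    [0, [0.09, -0.114, 0], 0.3],
    [0, [0.12, -0.152, 0], 0.4],
    [0, [0.15, -0.188, 0], 0.438],
  ],
)

```text
time: 15.6
tool_pos: [558.7, 87.2, 119.8]
tcp_rot: [179.6, -0.1, -171.0]
ft_force: [-0.0, 0.7, -0.1]
finger_gap: 7.9
```

apply_moves(
  series=[
    [0, [0, 0, -0.01], 0],
    [0, [0, 0, -0.02], 0],
    [0, [0, 0, -0.02], 0],
  ],
)

```text
time: 15.98
tool_pos: [556.4, 88.0, 97.3]
tcp_rot: [179.6, -0.4, -171.0]
ft_force: [0.1, -0.4, -0.8]
finger_gap: 7.9
```

```bash
python3 look.py w5 600 94 70 40; python3 wfit.py 100
```

```text
top crop origin 155 119 scale 4.75
side crop origin 202 125 scale 4.75
16.075 [557.8  88.1  99.3] [ 179.6   -0.2 -171. ] [ 0.3 -0.3 -0.2] 8.0 [  4.   9.  99.   0.  72. -96.]
n 21
tcp yaw-180 -350.95950300037134 wafer yaw -356.95950300037134 lateral offset from TCP -5.0 res 10.0 back end s 73.39301930485958
d range -27.796663992442845 -21.71150518908678
```

View pics/w5.png

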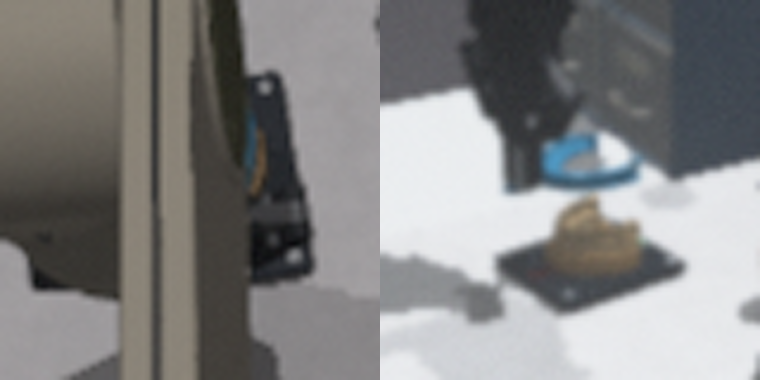

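apply_moves(
  series=[
    [0, [0.0035, -0.0003, -0.012], 0.0],
    [0, [0.0035, -0.0003, -0.025], 0.0],
    [0, [0.0035, -0.0003, -0.027], 0.0],
    [0, [0.0035, -0.0003, -0.027], 0.0],
  ],
)

```text
time: 16.62
tool_pos: [561.4, 87.7, 72.3]
tcp_rot: [179.6, -0.2, -171.0]
ft_force: [-0.2, 0.4, -0.1]
finger_gap: 7.5
```

```bash
cat > ov.py <<'E'
import sys
from fit import *
S_=optics.snapshot("side"); s=sense(); print(s["tool_pos"].round(1),s["tcp_rot"].round(1),s["ft_force"].round(1))
x,y,z=s["tool_pos"]; yaw=s["tcp_rot"][2]-180; a=np.radians(yaw)
big=cv2.resize(S_["color"],None,fx=6,fy=6,interpolation=cv2.INTER_CUBIC)
outer=[(31,34),(13,37.5),(0,37),(-10,33),(-20,28),(-28,20),(-33,8),(-33,-8),(-28,-20),(-20,-28),(-10,-33),(0,-37),(13,-37.5),(31,-34)]
W=[prism(outer,0,13),prism([(-68,-5),(-68,5),(-33,5),(-33,-5)],3,10)]
outline(S_,W,(x+54.7*np.cos(a),y+54.7*np.sin(a),yaw),z-13.7,big,6)
outline(S_,LOW,(615.2,96.4,8.9),12,big,6)
cv2.imwrite(f"pics/{sys.argv[1]}.png",big[130*6:210*6,205*6:300*6])
E
python3 ov.py w6
```

```text
[561.8  87.8  72.8] [ 1.796e+02 -1.000e-01 -1.710e+02] [ 0.1  0.2 -0.3]
```

View pics/w6.png

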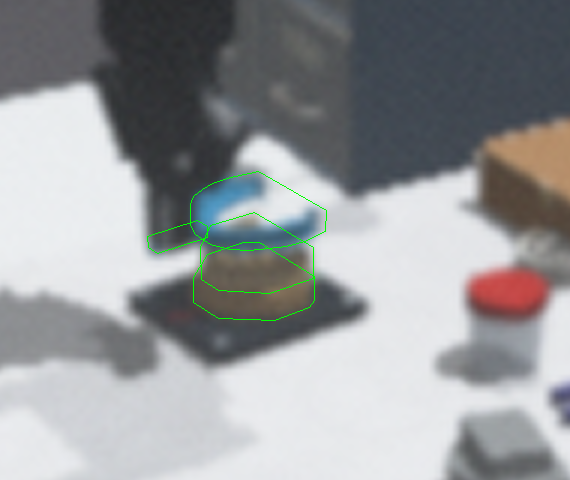

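The overlay matches apart from the same roughly 1 px camera bias on both parts (wafer right edge at (320,215), model right edge at (309,265)). Lowering onto the teeth.

apply_moves(
  series=[
    [0, [-0.0003, 0, -0.005], 0],
    [0, [-0.0003, 0, -0.01], 0],
    [0, [-0.0003, 0, -0.012], 0],
    [0, [-0.0003, 0, -0.012], 0],
  ],
)

```text
time: 17.18
tool_pos: [561.8, 87.8, 60.9]
tcp_rot: [179.6, -0.1, -171.0]
ft_force: [0.5, 0.8, 0.5]
finger_gap: 7.9
```

apply_moves(
  series=[
    [0, [0, 0, -0.0015], 0],
    [0, [0, 0, -0.003], 0],
    [0, [0, 0, -0.003], 0],
  ],
)

```text
time: 17.55
tool_pos: [562.2, 87.8, 58.3]
tcp_rot: [179.6, -0.1, -171.0]
ft_force: [1.7, 0.6, 2.7]
finger_gap: 7.9
```

apply_moves(
  series=[
    [0, [0.0003, 0, -0.001], 0],
    [0, [0.0003, 0, -0.0015], 0],
    [0, [0.0003, 0, -0.0015], 0],
  ],
)

```text
time: 17.92
tool_pos: [562.4, 87.8, 57.6]
tcp_rot: [179.6, -0.1, -171.0]
ft_force: [-5.3, -0.2, 10.3]
finger_gap: 8.2
```

```bash
python3 ov.py w7
```

```text
[562.4  87.8  57.6] [ 1.796e+02 -1.000e-01 -1.710e+02] [-4.7 -0.8  9.4]
```

View pics/w7.png

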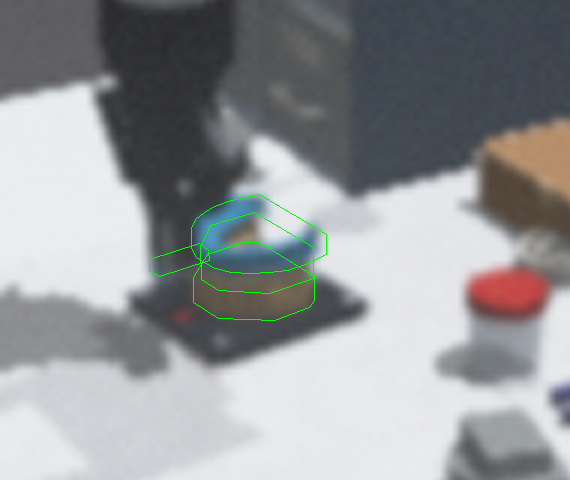

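It stops at 57.6, against a seated value of about 57.2. I'll ease the side force, let go and back up.

apply_moves(
  series=[
    [0, [-0.0007, 0, 0], 0],
    [0, [-0.0007, 0, -0.0003], 0],
    [0.2, [-0.0007, 0, 0], 0],
    [0.4, [-0.0007, 0, 0], 0],
    [0.4, [-0.0007, 0, 0], 0],
  ],
)

```text
time: 18.6
tool_pos: [561.2, 87.7, 57.0]
tcp_rot: [179.6, -0.1, -171.0]
ft_force: [0.8, -0.6, -0.3]
finger_gap: 33.9
```

apply_moves(
  series=[
    [0.4, [0, 0, 0.02], 0],
    [0.4, [0, 0, 0.06], 0],
    [0.4, [-0.03, -0.05, 0.11], -0.18],
    [0.4, [-0.03, -0.11, 0.12], -0.36],
    [0.6, [-0.03, -0.17, 0.12], -0.54],
  ],
)

```text
time: 19.23
tool_pos: [532.4, -76.9, 181.0]
tcp_rot: [179.5, 0.2, 157.8]
ft_force: [0.2, -0.6, -0.4]
finger_gap: 50.4
```

```bash
python3 look.py w8 600 94 40 35
```

```text
top crop origin 162 126 scale 5.428571428571429
side crop origin 207 138 scale 5.428571428571429
19.325 [531.6 -81.2 179.5] [1.797e+02 1.000e-01 1.575e+02] [-0.9  0.5  0.2] 51.2 [-14.  -0. 100.   0.  80. -82.]
```

View pics/w8.png

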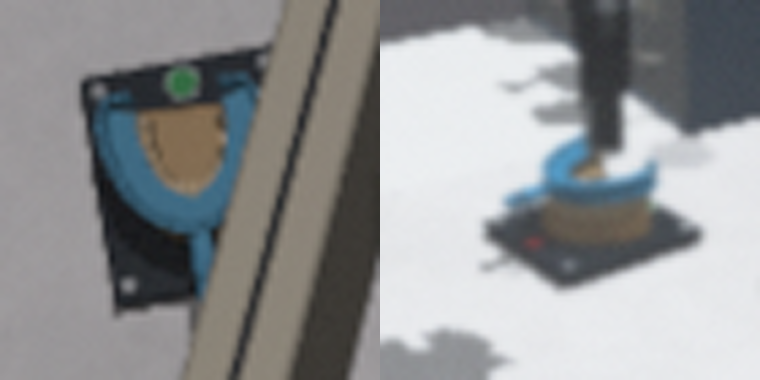

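The wafer sits round the teeth with its handle in front over the red line; in the side crop it looks level. I'll check again with a clear view. Moving to the upper model.

apply_moves(
  series=[
    [0.75, [0.025, -0.04, 0], 0.1],
    [0.75, [0.05, -0.079, 0], 0.21],
    [0.75, [0.08, -0.079, -0.02], 0.21],
    [0.75, [0.109, -0.079, -0.05], 0.21],
    [0.75, [0.109, -0.079, -0.075], 0.21],
  ],
)

```text
time: 19.95
tool_pos: [642.2, -159.5, 104.2]
tcp_rot: [179.7, 0.1, 169.6]
ft_force: [-0.3, 0.4, 0.0]
finger_gap: 64.0
```

```bash
python3 look.py u1 615 94 40 32; mv pics/u1.png pics/u1a.png; python3 look.py u1b 638 -158 50 40
```

```text
top crop origin 165 123 scale 5.9375
side crop origin 214 140 scale 5.9375
20.05 [ 638.7 -158.8  101.2] [179.6  -0.3 169.6] [ 0.1  1.1 -1. ] 63.8 [-19.  22.  83.   0.  75. -98.]
top crop origin 259 103 scale 4.75
side crop origin 249 160 scale 4.75
20.15 [ 640.5 -159.7  105.2] [1.797e+02 1.000e-01 1.696e+02] [0.9 0.4 0.8] 64.5 [-19.  22.  83.   0.  75. -98.]
```

View pics/u1a.png

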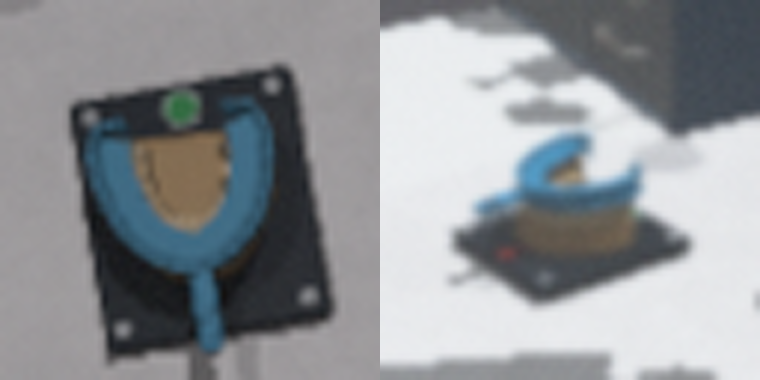

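View pics/u1b.png

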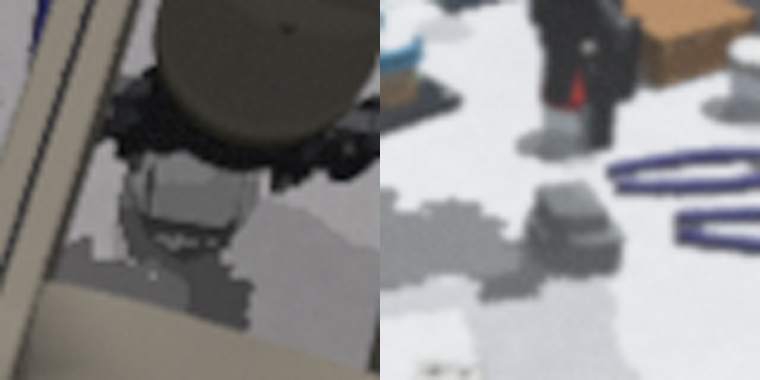

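```bash
cat > ov2.py <<'E'
import sys
from fit import *
outer=[(31,34),(13,37.5),(0,37),(-10,33),(-20,28),(-28,20),(-33,8),(-33,-8),(-28,-20),(-20,-28),(-10,-33),(0,-37),(13,-37.5),(31,-34)]
W=[prism(outer,0,13),prism([(-68,-5),(-68,5),(-33,5),(-33,-5)],3,10)]
ims=[]
for n,bx,c in(("top",-1.5,(160,115)),("side",-2.8,(210,135))):
    p=optics.snapshot(n); big=cv2.resize(p["color"],None,fx=6,fy=6,interpolation=cv2.INTER_CUBIC)
    outline(p,W,(615.3+bx,96.4,8.9),43.5,big,6); outline(p,STAND,(616.3+bx,96.6,8.9),0,big,6)
    if len(sys.argv)>2: outline(p,UP[:2],(615.3+bx,96.4,8.9),51.5,big,6)
    ims.append(big[c[1]*6:c[1]*6+396,c[0]*6:c[0]*6+396])
cv2.imwrite(f"pics/{sys.argv[1]}.png",np.hstack(ims))
E
python3 ov2.py w9
```

```text
(no output)
```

View pics/w9.png

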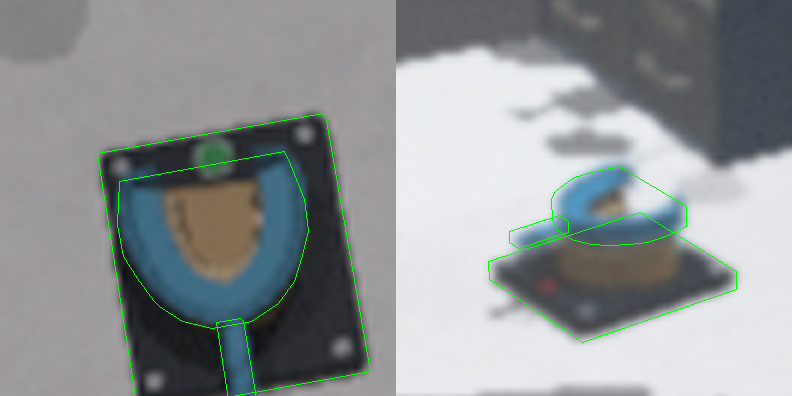

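The wafer outline predicted for the seated pose coincides with the picture in both views, so it is fully down. Now grasping the upper model's block.

apply_moves(
  series=[
    [0.75, [0, 0, -0.02], 0],
    [0.75, [0, 0, -0.045], 0],
    [0.75, [0, 0, -0.062], 0],
    [0.75, [0, 0, -0.067], 0],
    [0.75, [0, 0, -0.067], 0],
  ],
)

```text
time: 20.88
tool_pos: [641.5, -160.3, 39.8]
tcp_rot: [179.7, 0.2, 169.6]
ft_force: [-0.8, -0.3, -0.3]
finger_gap: 64.0
```

```bash
python3 look.py u2 638 -158 50 35
```

```text
top crop origin 264 108 scale 5.428571428571429
side crop origin 254 165 scale 5.428571428571429
20.975 [ 642.2 -160.6   40.9] [179.7   0.3 169.6] [-0.2  0.   0.1] 64.2 [-19.  26.  85.   0.  69. -98.]
```

View pics/u2.png

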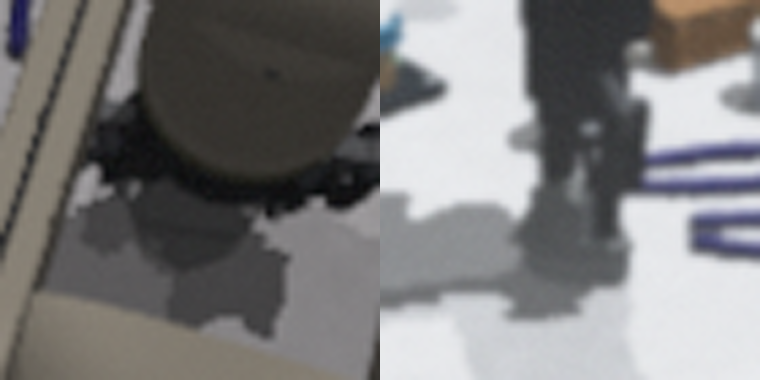

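The near finger is alongside the block (crop tip at (608,245)). Closing, with a 46 mm gap expected.

apply_moves(
  series=[
    [0.75, [-0.0017, 0.0005, -0.0025], 0],
    [0.55, [-0.0017, 0.0005, -0.0025], 0],
    [0.4, [-0.0017, 0.0005, -0.0025], 0],
    [0.4, [-0.0017, 0.0005, -0.0025], 0],
    [0.4, [-0.0017, 0.0005, -0.0025], 0],
  ],
  grip_force=40,
)

```text
time: 21.6
tool_pos: [641.0, -160.2, 39.1]
tcp_rot: [179.7, 0.4, 169.6]
ft_force: [-0.2, 0.2, 4.7]
finger_gap: 45.1
```

apply_moves(
  series=[
    [0.4, [0, 0, 0], 0],
    [0.4, [0, 0, 0], 0],
  ],
)

```text
time: 21.85
tool_pos: [641.0, -160.2, 39.1]
tcp_rot: [179.7, 0.4, 169.6]
ft_force: [-1.0, -0.6, 3.1]
finger_gap: 45.0
```

```bash
python3 -c "
from bench import sense
s=sense();print(s['time'],s['tool_pos'],s['tcp_rot'],s['ft_force'],s['wrist_torque'],s['finger_gap'])"
```

```text
21.85 [ 640.9768937  -160.19351094   39.08117496] [179.72889874   0.39200715 169.57885384] [-0.95963354 -0.59364295  3.14358803] [-0.01884088  0.0882836   0.00412775] 45.00677333488176
```

The gap is 45 mm, so it has the block. Lifting and carrying over at a height that clears everything.

apply_moves(
  series=[
    [0.4, [0, 0, 0.02], 0],
    [0.4, [0, 0, 0.05], 0],
    [0.4, [0, 0, 0.09], 0.0],
    [0.4, [-0.005, 0.03, 0.105], 0.08],
    [0.4, [-0.01, 0.08, 0.105], 0.16],
  ],
)

```text
time: 22.48
tool_pos: [632.3, -81.1, 147.8]
tcp_rot: [179.8, 0.7, 178.7]
ft_force: [1.2, -0.0, -1.7]
finger_gap: 45.2
```

```bash
python3 look.py u3 630 -80 120 40
```

```text
top crop origin 228 100 scale 4.75
side crop origin 235 130 scale 4.75
22.575 [630.8 -75.8 145.5] [179.6   0.4 179.1] [-0.2  0.3 -1.2] 44.8 [ -12.   16.   86.    0.   78. -101.]
```

View pics/u3.png

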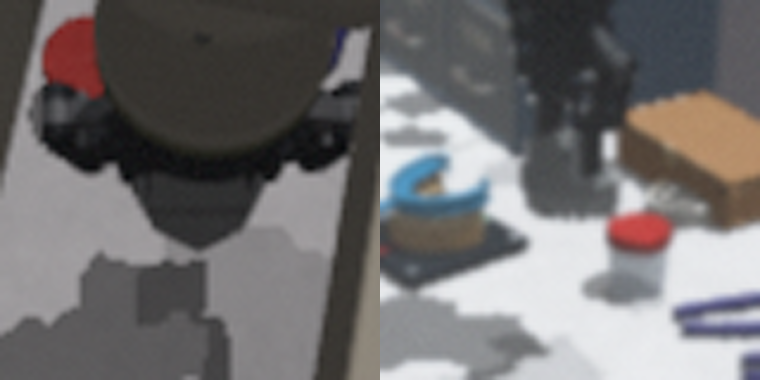

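It's held level with the pointed front forward. Continuing over the stand.

apply_moves(
  series=[
    [0.4, [-0.004, 0.05, 0], 0.06],
    [0.4, [-0.008, 0.1, 0], 0.12],
    [0.4, [-0.012, 0.15, 0], 0.171],
    [0.4, [-0.015, 0.172, 0], 0.171],
    [0.4, [-0.015, 0.172, 0], 0.171],
  ],
)

```text
time: 23.2
tool_pos: [615.6, 97.4, 145.9]
tcp_rot: [179.6, 0.4, -171.1]
ft_force: [-0.4, 0.1, -1.3]
finger_gap: 44.9
```

apply_moves(
  series=[
    [0.4, [0, 0, -0.01], 0],
    [0.4, [0, 0, -0.02], 0],
    [0.4, [0, 0, -0.02], 0],
    [0.4, [0, 0, -0.02], 0],
  ],
)

```text
time: 23.7
tool_pos: [615.5, 96.7, 125.6]
tcp_rot: [179.6, 0.4, -171.1]
ft_force: [1.0, -0.4, -0.7]
finger_gap: 45.0
```

```bash
python3 look.py u4 615 96 80 35; cat > ov3.py <<'E'
import sys
from fit import *
p=optics.snapshot("side"); s=sense(); x,y,z=s["tool_pos"]; yaw=s["tcp_rot"][2]-180; a=np.radians(yaw); print(s["tool_pos"].round(1),s["tcp_rot"].round(1),s["ft_force"].round(1))
big=cv2.resize(p["color"],None,fx=6,fy=6,interpolation=cv2.INTER_CUBIC)
outline(p,UP,(x-.5-2.8,y,yaw),z-39.1,big,6); outline(p,STAND,(613.3,97,8.9),0,big,6)
cv2.imwrite(f"pics/{sys.argv[1]}.png",big[115*6:200*6,205*6:300*6])
E
python3 ov3.py u5
```

```text
top crop origin 159 117 scale 5.428571428571429
side crop origin 211 127 scale 5.428571428571429
23.8 [615.9  97.1 126.2] [ 179.6    0.5 -171.1] [ 0.5  0.1 -0.9] 45.2 [  4.  15.  89.   0.  76. -95.]
[615.9  97.2 126.3] [ 179.6    0.5 -171.1] [-0.4 -0.7 -1.5]
```

View pics/u5.png

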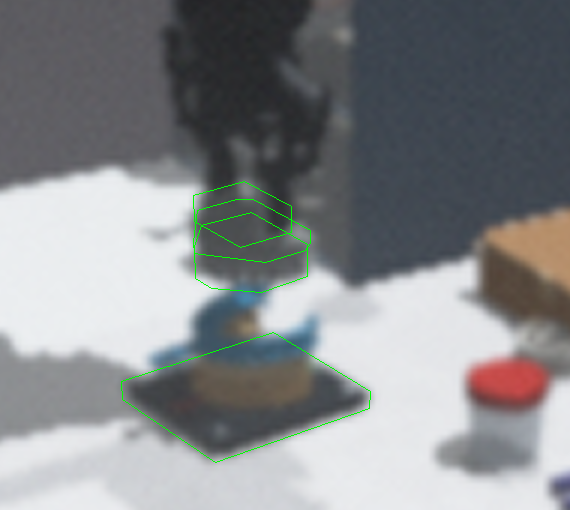

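The held model lines up with the wafer below it. Lowering in steps.

apply_moves(
  series=[
    [0.4, [0, -0.0006, -0.01], 0],
    [0.4, [0, -0.0006, -0.02], 0],
    [0.4, [0, -0.0006, -0.027], 0],
    [0.4, [0, -0.0006, -0.029], 0],
    [0.4, [0, -0.0006, -0.029], 0],
  ],
)

```text
time: 24.48
tool_pos: [615.8, 96.6, 97.1]
tcp_rot: [179.6, 0.4, -171.1]
ft_force: [0.6, -0.0, -1.2]
finger_gap: 45.2
```

apply_moves(
  series=[
    [0.4, [0, 0, -0.002], 0],
    [0.4, [0, 0, -0.004], 0],
    [0.4, [0, 0, -0.004], 0],
  ],
)

```text
time: 24.85
tool_pos: [615.8, 96.6, 93.0]
tcp_rot: [179.6, 0.4, -171.1]
ft_force: [-0.3, -0.5, -1.1]
finger_gap: 45.1
```

apply_moves(
  series=[
    [0.4, [0, 0, -0.0012], 0],
    [0.4, [0, 0, -0.0024], 0],
    [0.4, [0, 0, -0.0024], 0],
  ],
)

```text
time: 25.22
tool_pos: [616.0, 96.7, 90.8]
tcp_rot: [179.6, 0.5, -171.1]
ft_force: [0.9, 1.0, 1.3]
finger_gap: 45.0
```

Still almost force-free at 90.8, with 90.6 expected. Pressing a little further to confirm it's fully down.

apply_moves(
  series=[
    [0.4, [0, 0, -0.0008], 0],
    [0.4, [0, 0, -0.0015], 0],
    [0.4, [0, 0, -0.0015], 0],
  ],
)

```text
time: 25.6
tool_pos: [616.4, 96.7, 90.5]
tcp_rot: [179.6, 0.5, -171.1]
ft_force: [-2.9, 0.7, 8.0]
finger_gap: 45.3
```

It's fully down: 90.5 with 8 N. I'll relax slightly, open, and rise straight up.

apply_moves(
  series=[
    [0.4, [-0.0004, 0, 0.0], 0],
    [0.65, [-0.0004, 0, 0.0], 0],
    [0.75, [-0.0004, 0, 0.0], 0],
    [0.75, [-0.0004, 0, 0.0], 0],
  ],
)

```text
time: 26.1
tool_pos: [615.9, 96.7, 90.3]
tcp_rot: [179.6, 0.5, -171.1]
ft_force: [0.5, 0.3, -0.5]
finger_gap: 64.2
```

apply_moves(
  series=[
    [0.75, [0, 0, 0.03], 0],
    [0.75, [0, 0, 0.07], 0],
    [0.75, [0, -0.04, 0.09], -0.1],
    [0.75, [-0.03, -0.09, 0.09], -0.25],
    [0.75, [-0.06, -0.14, 0.09], -0.4],
  ],
)

```text
time: 26.72
tool_pos: [555.4, -44.5, 180.7]
tcp_rot: [179.6, 0.6, 165.8]
ft_force: [-0.8, -0.7, -0.8]
finger_gap: 63.9
```

apply_moves(
  series=[
    [0.75, [-0.02, -0.05, 0], -0.15],
    [0.75, [-0.04, -0.1, 0], -0.3],
    [0.75, [-0.06, -0.15, 0], -0.45],
    [0.75, [-0.07, -0.2, 0], -0.5],
    [0.75, [-0.07, -0.2, 0], -0.5],
  ],
)

```text
time: 27.35
tool_pos: [484.3, -247.7, 180.9]
tcp_rot: [179.7, 0.6, 136.8]
ft_force: [-0.1, -0.3, 0.0]
finger_gap: 64.2
```

```bash
python3 ov2.py u6 up; python3 look.py s1 477 -287 20 40
```

```text
top crop origin 313 168 scale 4.75
side crop origin 223 202 scale 4.75
27.55 [ 485.6 -243.5  180.6] [179.6   0.5 137.2] [ 0.3  0.7 -0.4] 63.8 [-32.   0.  99.   0.  80. -79.]
```

View pics/u6.png

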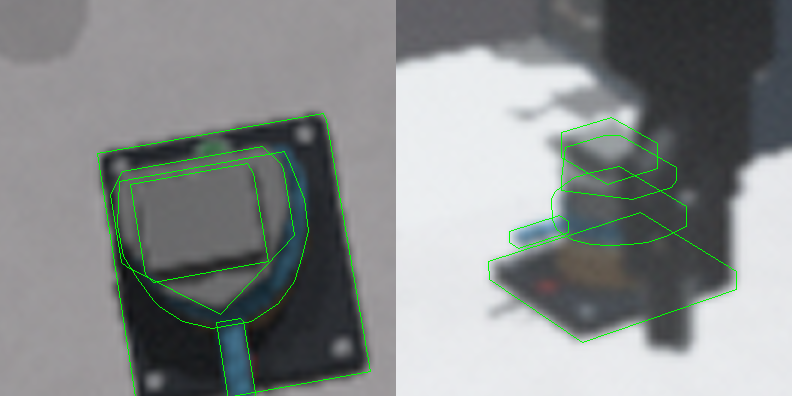

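View pics/s1.png

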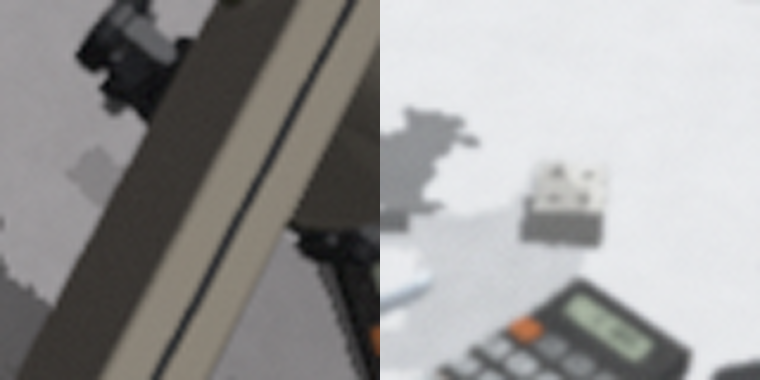

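The predicted seated upper-model outline matches the top view, block edges included. Next I'll check which way the steel block's long side runs.

```bash
python3 - <<'E'
from fit import *
T=optics.snapshot("top"); t=cv2.imread("pics/top0.png")
print("calc corner",ray(T,[(386,217),(410,280)],15).round())
m=(cv2.cvtColor(t,cv2.COLOR_BGR2GRAY)[190:226,330:375]); 
S2=optics.snapshot("side"); ms=spotter.masks_of(S2,"steel_block")[0]["mask"]
for y0 in(-30,60): b=fit([S2],[ms],BLK,(476,-285,y0)); print(b.x.round(1),b.fun)
big=cv2.resize(t,None,fx=8,fy=8,interpolation=cv2.INTER_CUBIC)
outline(T,BLK,(477.4,-287.3,-30.9),0,big,8)
cv2.imwrite("pics/blk.png",big[185*8:232*8,330*8:375*8])
E
```

```text
calc corner [[ 452. -369.   15.]
 [ 298. -416.   15.]]
[ 477.7 -282.1  -35.4] 0.08214058186451476
[ 477.3 -280.8   62.6] 0.25442061301054714
```

View pics/blk.png

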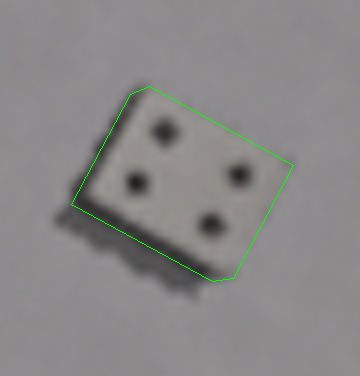

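The long side runs along about 60°. I'll grip across the 50 mm.

apply_moves(
  series=[
    [0.95, [-0.003, -0.02, 0], 0.1],
    [0.95, [-0.0066, -0.042, -0.02], 0.223],
    [0.95, [-0.0066, -0.042, -0.06], 0.223],
    [0.95, [-0.0066, -0.042, -0.11], 0.223],
    [0.95, [-0.0066, -0.042, -0.11], 0.223],
  ],
  grip_force=60,
)

```text
time: 28.32
tool_pos: [476.2, -282.3, 66.2]
tcp_rot: [179.6, 0.0, 150.1]
ft_force: [0.1, 0.3, 0.6]
finger_gap: 81.0
```

```bash
python3 look.py s2 477 -287 30 35
```

```text
top crop origin 319 172 scale 5.428571428571429
side crop origin 228 204 scale 5.428571428571429
28.425 [ 479.6 -285.    71.6] [179.6   0.5 150.1] [ 0.6 -0.9  0.2] 81.2 [-36.   9. 102.   0.  68. -96.]
```

View pics/s2.png

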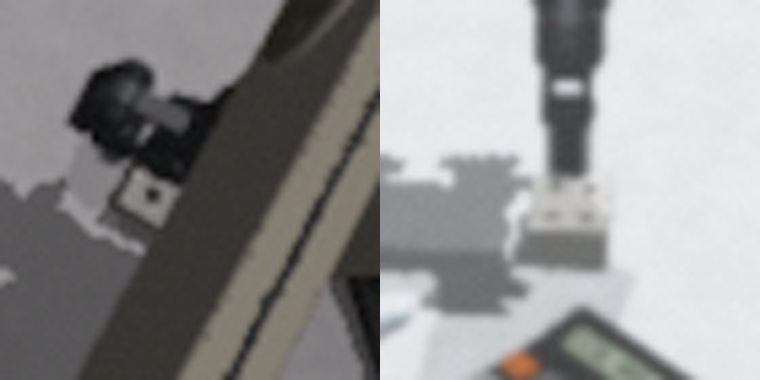

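The fingers are square to the block: side crop finger at (568,150), block centre at about (568,205). Going down and closing.

apply_moves(
  series=[
    [0.95, [0, -0.0005, -0.02], 0],
    [0.95, [0, -0.0005, -0.04], 0],
    [0.95, [0, -0.0005, -0.054], 0],
    [0.95, [0, -0.0005, -0.058], 0],
    [0.95, [0, -0.0005, -0.058], 0],
  ],
)

```text
time: 29.05
tool_pos: [479.4, -285.3, 13.2]
tcp_rot: [179.6, 0.5, 150.1]
ft_force: [0.2, -0.3, 0.2]
finger_gap: 81.1
```

apply_moves(
  series=[
    [0.65, [0, 0, 0], 0],
    [0.4, [0, 0, 0], 0],
    [0.4, [0, 0, 0], 0],
    [0.4, [0, 0, 0], 0],
    [0.4, [0, 0, 0], 0],
  ],
)

```text
time: 29.68
tool_pos: [480.1, -285.9, 14.2]
tcp_rot: [179.6, 0.6, 150.1]
ft_force: [-0.3, -0.6, 5.5]
finger_gap: 48.8
```

```bash
python3 look.py s3 477 -287 30 35
```

```text
top crop origin 319 172 scale 5.428571428571429
side crop origin 228 204 scale 5.428571428571429
29.775 [ 480.1 -285.9   14.2] [179.6   0.6 150.1] [-1.3  0.7  5.9] 48.8 [-36.  14. 103.   0.  62. -97.]
```

View pics/s3.png

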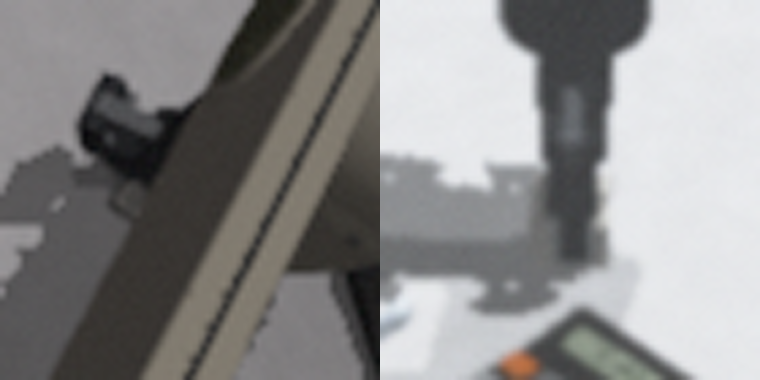

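It has the block (gap 48.8). Lifting and carrying.

apply_moves(
  series=[
    [0.4, [0, 0, 0.02], 0],
    [0.4, [0, 0, 0.06], 0],
    [0.4, [0, 0, 0.11], 0],
    [0.4, [0.01, 0.03, 0.15], 0.1],
    [0.4, [0.025, 0.08, 0.15], 0.2],
  ],
)

```text
time: 30.4
tool_pos: [507.6, -207.5, 170.3]
tcp_rot: [179.7, 1.1, 161.6]
ft_force: [1.5, -0.0, -2.8]
finger_gap: 48.8
```

apply_moves(
  series=[
    [0.4, [0.02, 0.055, 0], 0.1],
    [0.4, [0.04, 0.11, 0], 0.2],
    [0.4, [0.06, 0.165, 0], 0.3],
    [0.4, [0.08, 0.22, 0], 0.4],
    [0.4, [0.1, 0.27, 0], 0.477],
  ],
)

```text
time: 31.02
tool_pos: [607.7, 64.6, 171.3]
tcp_rot: [179.7, 1.1, -170.9]
ft_force: [0.5, -1.2, -2.5]
finger_gap: 48.5
```

```bash
python3 look.py s4 615 60 110 40
```

```text
top crop origin 167 109 scale 4.75
side crop origin 210 118 scale 4.75
31.125 [608.3  67.8 171.2] [ 179.6    1.2 -170.7] [-1.  -1.4 -1.6] 48.9 [  1.  11.  89.   1.  79. -98.]
```

View pics/s4.png

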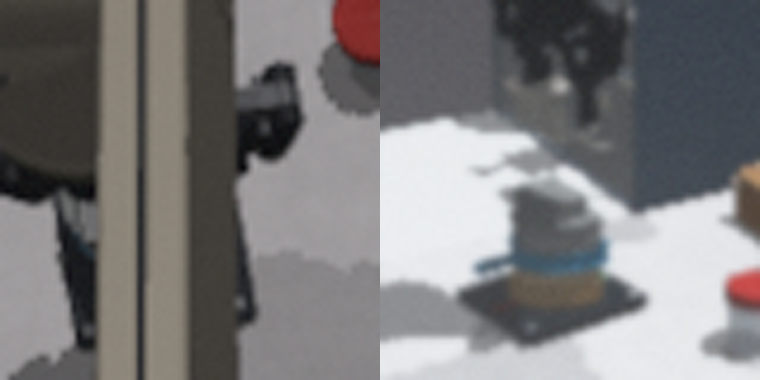

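The stack stands level and the block is held above it. Moving over the middle.

apply_moves(
  series=[
    [0.4, [0.0084, 0.029, 0], -0.005],
    [0.4, [0.0084, 0.029, -0.02], -0.005],
    [0.4, [0.0084, 0.029, -0.04], -0.005],
    [0.4, [0.0084, 0.029, -0.045], -0.005],
    [0.4, [0.0084, 0.029, -0.045], -0.005],
  ],
)

```text
time: 31.75
tool_pos: [615.9, 96.0, 125.3]
tcp_rot: [179.6, 1.1, -171.1]
ft_force: [-0.9, 0.7, -2.7]
finger_gap: 48.8
```

```bash
python3 - <<'E'
from fit import *
p=optics.snapshot("side"); s=sense(); x,y,z=s["tool_pos"]; yaw=s["tcp_rot"][2]-180; print(s["tool_pos"].round(1),s["tcp_rot"].round(1),s["ft_force"].round(1))
big=cv2.resize(p["color"],None,fx=6,fy=6,interpolation=cv2.INTER_CUBIC)
outline(p,BLK,(x-1.3-2.8,y,yaw),z-14.2,big,6); outline(p,UP[:2],(615.4-2.8,96.6,8.9),51.5,big,6)
cv2.imwrite("pics/s5.png",big[105*6:190*6,205*6:300*6])
E
```

```text
[616.6  96.2 126.2] [ 179.6    1.2 -171.1] [ 0.2  0.3 -2.3]
```

View pics/s5.png

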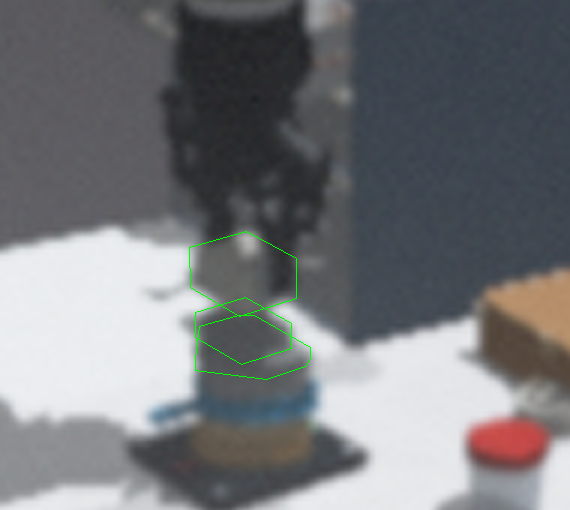

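Aligned over the grip block. Lowering onto it (contact expected near TCP 110).

apply_moves(
  series=[
    [0.4, [0, 0.0005, -0.006], 0],
    [0.4, [0, 0.0005, -0.012], 0],
    [0.4, [0, 0.0005, -0.0145], 0],
    [0.4, [0, 0.0005, -0.0145], 0],
  ],
)

```text
time: 32.3
tool_pos: [616.3, 96.7, 111.3]
tcp_rot: [179.6, 1.1, -171.0]
ft_force: [-1.2, 0.5, -3.5]
finger_gap: 48.8
```

apply_moves(
  series=[
    [0.4, [0, 0, -0.0008], 0],
    [0.4, [0, 0, -0.0015], 0],
    [0.4, [0, 0, -0.0015], 0],
  ],
)

```text
time: 32.67
tool_pos: [616.5, 96.7, 110.4]
tcp_rot: [179.6, 1.2, -171.0]
ft_force: [-2.1, 0.3, 2.2]
finger_gap: 48.9
```

apply_moves(
  series=[
    [0.4, [0, 0, -0.0005], 0],
    [0.4, [0, 0, -0.0008], 0],
    [0.4, [0, 0, -0.0008], 0],
  ],
)

```text
time: 33.05
tool_pos: [616.7, 96.7, 110.3]
tcp_rot: [179.6, 1.2, -171.0]
ft_force: [-5.0, -0.6, 5.7]
finger_gap: 48.8
```

apply_moves(
  series=[
    [0.5, [0, 0, 0], 0],
    [0.65, [0, 0, 0], 0],
    [0.85, [0, 0, 0], 0],
    [0.85, [0, 0, 0], 0],
  ],
  grip_force=20,
)

```text
time: 33.55
tool_pos: [616.8, 96.8, 110.3]
tcp_rot: [179.6, 1.2, -171.0]
ft_force: [-0.9, -0.1, -0.4]
finger_gap: 72.6
```

apply_moves(
  series=[
    [0.85, [0, 0, 0.02], 0],
    [0.85, [0, 0, 0.06], 0],
    [0.85, [-0.01, -0.04, 0.1], 0],
    [0.85, [-0.05, -0.09, 0.1], 0],
    [0.85, [-0.09, -0.14, 0.1], 0],
  ],
)

```text
time: 34.17
tool_pos: [528.6, -42.2, 213.0]
tcp_rot: [179.7, 1.4, -171.0]
ft_force: [0.2, -0.9, -0.1]
finger_gap: 72.4
```

apply_moves(
  series=[
    [0.85, [-0.02, -0.06, 0], 0],
    [0.85, [-0.04, -0.12, 0], 0],
    [0.85, [-0.04, -0.16, 0], 0],
    [0.85, [-0.04, -0.16, 0], 0],
  ],
)

```text
time: 34.67
tool_pos: [488.4, -205.2, 214.8]
tcp_rot: [179.8, 1.5, -171.2]
ft_force: [0.6, 0.6, -0.7]
finger_gap: 72.5
```

```bash
python3 look.py f1 615 94 80 35; python3 - <<'E'
from fit import *
T=optics.snapshot("top");m=spotter.masks_of(T,"steel_block")
if m: b=fit([T],[m[0]["mask"]],BLK,(614,96,9),z=96); print("block top",b.x.round(1),b.fun)
cv2.imwrite("pics/f_all.png",np.hstack([T["color"][:,100:],optics.snapshot("side")["color"][:,124:]]))
E
```

```text
top crop origin 160 117 scale 5.428571428571429
side crop origin 211 127 scale 5.428571428571429
34.775 [ 488.8 -202.4  214.1] [ 179.7    1.4 -171.1] [ 0.7 -0.3  1. ] 72.6 [ -29.   -4.  100.    1.   83. -128.]
block top [615.   95.1   7.8] 0.0635801711081092
```

View pics/f1.png

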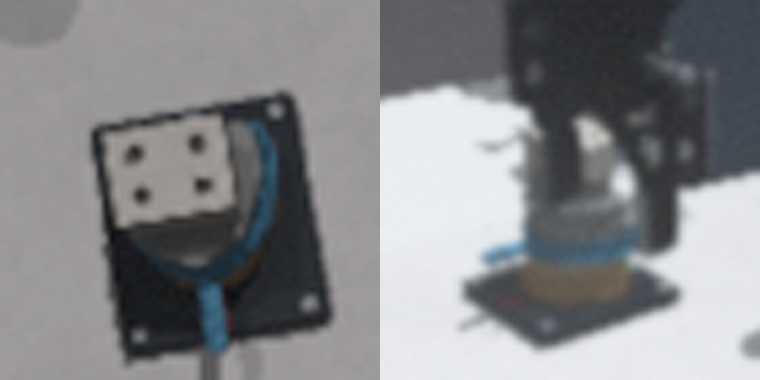

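View pics/f_all.png

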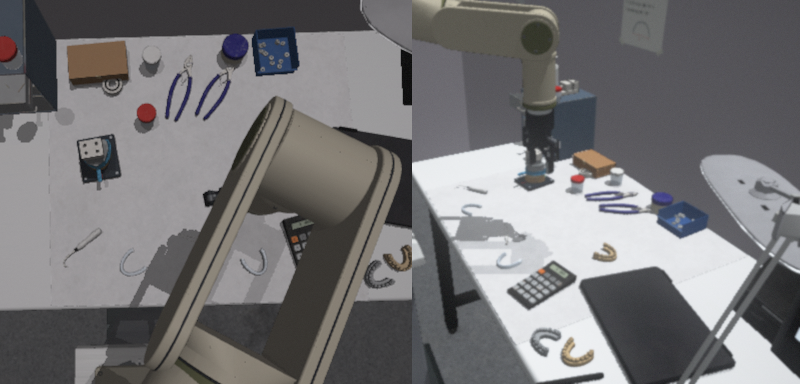

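The top view shows the block centred: fit (615.0, 95.1), yaw 7.8°, against the upper model at about (614, 96.5) in the same view. The bystanders that show are in place, but the gripper blocks the side view, so I'll move it up and away for a last check.

apply_moves(
  series=[
    [0.85, [-0.03, 0, 0.04], 0],
    [0.85, [-0.06, 0, 0.08], 0],
    [0.85, [-0.09, 0, 0.12], 0],
    [0.85, [-0.1, 0, 0.15], 0],
    [0.85, [-0.1, 0, 0.15], 0],
  ],
)

```text
time: 35.55
tool_pos: [389.7, -200.7, 366.9]
tcp_rot: [180.0, 1.7, -170.8]
ft_force: [-0.0, -0.3, 0.6]
finger_gap: 72.8
```

```bash
python3 look.py f2 615 94 80 32; python3 - <<'E'
from h import *
T=optics.snapshot("top");S=optics.snapshot("side")
for n,p in(("top",T),("side",S)):
    c=p["color"]; o=cv2.imread(f"pics/{n}0.png")
    d=cv2.absdiff(c,o).max(2)
    for q in("red_pot","hook_probe","bare_arch","loose_tweezers"):
        print(n,q,[(toworld(p,a["xyz"]).round().tolist(),round(a["p"],2)) for a in spotter.search_frame(p,q)[:1]])
E
```

```text
top crop origin 163 120 scale 5.9375
side crop origin 214 130 scale 5.9375
35.65 [ 389.3 -200.3  363.2] [ 179.7    1.4 -170.8] [ 0.1 -0.1  0.1] 72.7 [ -35.  -20.   98.    1.  101. -134.]
top red_pot [([716.0, -30.0, 54.0], 0.91)]
top hook_probe [([407.0, 124.0, 13.0], 0.68)]
top bare_arch [([603.0, -393.0, 12.0], 0.57)]
top loose_tweezers [([589.0, 76.0, 11.0], 0.53)]
side red_pot [([711.0, -43.0, 39.0], 0.56)]
side hook_probe [([408.0, 126.0, 10.0], 0.66)]
side bare_arch [([595.0, -391.0, 14.0], 0.57)]
side loose_tweezers []
```

View pics/f2.png

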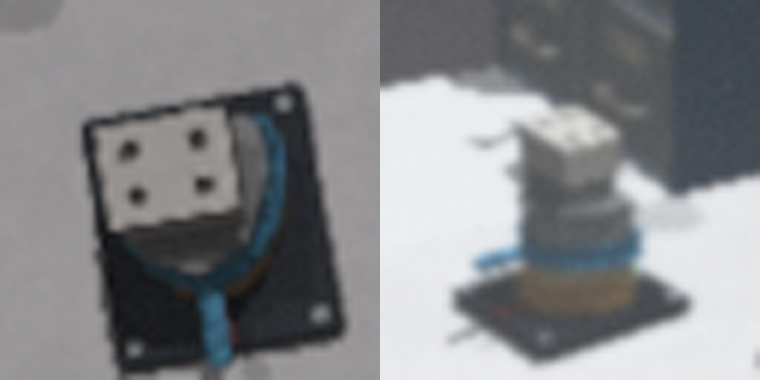

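The full stack stands level: base on the plate, wafer handle to the front, upper model seated, steel block flat and central. The arm touches nothing. Handing in.

```bash
python3 -c "
from bench import hand_in; print(hand_in())"
```

```text
the job is handed in; nothing more can be done
None
```

The bite check is set up on the keyed stand in the order asked, and I handed the job in at about 36 s of the 118 s allowed. From bottom to top:

- **Lower model:** on the key, front teeth toward the red line.
- **Wafer:** over the lower teeth, handle in front.
- **Upper model:** teeth down in the wafer.
- **Steel block:** flat in the middle on top.

The gripper is open and clear of everything.

**Seating checks:** the lower model, wafer and upper model each stopped within 0.5 mm of their calculated seated heights. The highest force I read while placing was about 12 N, and I eased small side loads before letting go. In the last pictures the stack is level and the block sits about 1–2 mm off the upper model's centre, within camera error.

**Bystanders:** the red pot, hook probe and bare arch were found within a few mm of where they started. The networks never found the tweezers: no detection at the start, and at the end only one false hit on the stand in the top view. I saw them lying free in the first picture and never worked near them, but I can't confirm by measurement that they did not move.

**Disagreements:** the side camera read about 3 mm low in x against the arm, and the top camera about 1.5–2 mm low. I corrected for both. Some side-view fits were unreliable: the first wafer fit, and the lower model after seating. I relied on the top view and contact forces there instead.

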